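# Pack the loan carrier with cells and boards

## Robot

A 6-joint arm with a two-finger parallel gripper is mounted at the origin on the work surface. World frame = base frame: x ahead of the robot, y to its left, z up, the work surface at z = 0. Lengths are in m, angles in rad, forces in N, time in s.
With the tool pointing down it reaches from about 0.35 to 0.925 m from the base axis. Payload 6.4 kg.
Tool frame: the origin (TCP) lies at the very end of the fingers, on their centre line; the grasp point (between the pads) lies 19 mm behind it; z points along the fingers, y is the line along which they close (so a half turn about z gives the same grasp; the last joint's range is limited). The gripper opens to 94 mm and grips with 3 to 60 N. Pads are 16 mm wide; open, the fingers measure 119 mm over their backs; the gripper's body (75 mm by 177 mm) begins 78 mm behind the grasp point.
Start: joints at [-1.461, 0.245, 1.558, -0, 1.339, -0.174], TCP at [0.182, -0.624, 0.205] pointing down, gripper open.
Joint ranges: [-3.13, 3.13], [-1.02, 2.26], [0.13, 2.54], [-0.95, 4.09], [0.21, 2.88], [-2.74, 2.74]. Speed limits (rad/s): [2.57, 2.57, 3.14, 3.14, 3.14, 3.14].

## Interface

Orientations are given as a unit quaternion [x, y, z, w].
In Python, from rig import r gives the robot as it stands.
- The arm moves only by the shell command python3 -m pendant 'ROWS' [OPENING]. ROWS is JSON, a list of rows, each a list of 6 numbers: the shift along the world's x, y, z in units of 30 mm (1.0 is 30 mm), then the turn, a rotation vector about the world's x, y, z in units of 8 degrees (1.0 is 8 degrees). In form: [[x, y, z, rx, ry, rz], ...]. A call has 1 to 20 rows; each row is the pose to reach, as a shift and turn from the pose commanded when the call began; what a row does not reach only later rows make up. A row lasts 1/10 s, in which the tool goes at most 50 mm and 8.59 degrees, less where a joint would pass 70% of its speed; a pose out of reach is approached as far as the arm can. A call with a gripper value outside its range is refused whole. OPENING is the finger opening in mm, from 0 to 94, set as the call begins (- or left out, the last holds). The fingers move at their own pace and stop on an object; the grip force is fixed at half the most. Time passes only in rows, so rows that repeat a pose let the fingers close. It gives the time, the measured TCP pose, the force, the opening and the grip force at its end, in the units of the state.
- r.observe(): the state, without advancing time (a new reading comes with each control period).
- r.grab_frame(name): name is "scene" or "top"; returns the picture (420x560x3 uint8, blue, green, red); there is no depth.
- r.camera_params(name): a dict with "intrinsics" (3x3 intrinsics, pixels), "R" (3x3) and "t" (3): a world point X has camera coordinates R X + t. Camera axes: x right, y down, z forward; pixel columns grow to the right and rows downward; lengths in m; the calibration is good to about 2 mm. A picture is of the moment at which its call begins. camera_params takes no time and is no camera call.
- r.sign_off(): hands the job in; it is judged then, once.
Trained networks look in the newest picture that a camera, given by its name, has taken for a name from the list of things; names that differ only in an ending like _2 or _b are one class to them, and where a whole thing is asked for, a point or a joint stands for the part that bears it (a point fixed in the world has none). Each returns a list of dicts, best first, with "p" (0 to 1); they miss things now and then, are a little off and sometimes report something else, mostly with a low value. They report only what shows in the picture. A call takes as long as a camera call.
- r.cut_out(camera, target): "region" (420x560 bool, what is visible of it) and "bbox" ([left, top, right, bottom] in pixels, round what is visible of it).
The state is a dict: "t": time; "joint_pos": joint angles; "qd": joint speeds; "joint_torque": joint torques, N m; "eef_pos": TCP position; "ee_rot": TCP orientation; "contact_force": force on the tool from outside, world axes, zero at the start; "wrist_torque": the same for the moment, N m; "grip_width": finger opening in m; "finger_force": force on a finger pad.
Only numpy, scipy, OpenCV 4.12 (cv2) and the standard library are available. Lean on these libraries where they do the work, as an engineer would, in place of code of your own. Each camera call takes 0.05 s, during which the arm holds its last target. There are 200 camera calls.

## Task

Pack the loan carrier for the next group: take the battery cells one after another from the stop of the sloped dispenser, laying each in a cradle of its own in the carrier until the dispenser is empty, and slide every board that has a grip bar up out of the rack and stand it in a slot of the carrier, fully down. Once all the cells are in, swing the wire bail right down over them. Set things down rather than dropping them, and leave the low board without a grip bar, the bin, the screwdriver and the multimeter where they are.

Things in the scene. Friction and masses are not known exactly. Their poses are not given: they have to be found in the camera images.
- dispenser: fixed sloped aluminium cell dispenser; origin on the table below the end cell's centre. Cells lie across it (axis along its x), 33 mm apart; the track falls 12 degrees towards -y to a stop lip. When the end cell is taken the next rolls down. Clear cover strips (top 25 mm above the cells' centre line) and side walls (73 mm wide outside) begin 24 mm up the slope (+y) from the end cell.
- dispenser_stop (a point): centre of the end cell when it lies at the stop, 55 mm above the table. The stop lip's top is 3 mm above this point. The track here is 40 mm wide (x) and has no side walls, so both flat ends of the cell stick out 10 mm over free space above the table.
- rack: fixed grey plastic rack, 190 (x) by 160 mm (y); origin at the centre of its underside. Three upright slots, 7 mm wide, at x = -62, 0, +62 mm hold boards by their side edges (board width along y); the boards' lower edges are 8 mm and the guides' tops 60 mm above the origin: lift a board 55 mm straight up to clear it.
- carrier: loose flat aluminium carrier, 240 (x) by 250 mm (y), 1.2 kg, floor 6 mm thick; origin at the centre of its underside. It bears a row of five cell cradles along y at x = +53 mm, two board slots at x = -32 and -90 mm, and the wire bail.
- cradle_row (a point): centre of a cell lying in the middle cradle: x = 53, y = 0, z = 34.5 mm in the carrier, same axes. The five cradles are at y = -84, -42, 0, 42, 84 mm, cell axis along x, parted by ridges 9 mm high. The bed is 40 mm wide in x, so a cell's ends stick out 10 mm on either side, 28 mm of height above the carrier floor at their centre.
- slot_a (a point): where the grip bar's centre is when a board stands fully down in one carrier slot: x = -32, y = 0, z = 79 mm in the carrier, same axes. Board width along y, either face forward. Slot 10 mm wide (x), 138 mm long (y), floor 6 mm, guides up to 46 mm and flared mouths to 58 mm above the carrier's underside, only near the board's two ends.
- slot_b (a point): the same for the other carrier slot: x = -90, y = 0, z = 79 mm in the carrier.
- bail (a joint): wire bail (U of 7 mm steel rod) on the carrier, hinged about a line along the carrier's y at x = 111, z = 30 mm. 0 = down over the cells; starts open at 1.5 to 1.9 rad; grows as it swings up and away to +x; ends at 2.0. Friction keeps it where it is left; it takes about 1 N at the rod to move.
- bail_bar (a point): middle of the bail's cross rod (along the carrier's y, 228 mm long, 65 mm from the hinge line). Fully down it is at x = 53, z = 60 mm in the carrier, its underside 5 mm above the cells.
- low_board_mid (a point): low circuit board, 130 mm wide, 50 mm high, 4 mm thick, with no grip bar, standing in a slot of the rack; to be left there. Its centre.
- bin: small open red bin 90 x 110 x 60 mm, bystander; origin under its centre.
- screwdriver: screwdriver lying on the table, bystander; origin under its middle.
- meter: black multimeter 150 x 75 x 34 mm lying on the table, bystander; origin under its centre.
- cell1_mid (a point): battery cell, a plain cylinder 33 mm in diameter and 60 mm long, 0.13 kg, dark with a copper-coloured band at one end. This point is its centre, its x axis runs along the cylinder. It starts in the dispenser.
- cell2_mid (a point): battery cell, a plain cylinder 33 mm in diameter and 60 mm long, 0.13 kg, dark with a copper-coloured band at one end. This point is its centre, its x axis runs along the cylinder. It starts in the dispenser.
- cell3_mid (a point): battery cell, a plain cylinder 33 mm in diameter and 60 mm long, 0.13 kg, dark with a copper-coloured band at one end. This point is its centre, its x axis runs along the cylinder. It starts in the dispenser.
- cell4_mid (a point): battery cell, a plain cylinder 33 mm in diameter and 60 mm long, 0.13 kg, dark with a copper-coloured band at one end. This point is its centre, its x axis runs along the cylinder. It starts in the dispenser.
- cell5_mid (a point): battery cell, a plain cylinder 33 mm in diameter and 60 mm long, 0.13 kg, dark with a copper-coloured band at one end. This point is its centre, its x axis runs along the cylinder. It starts in the dispenser. May be absent.
- board1_grip (a point): tall circuit board, 130 mm wide (y), 4 mm thick (x), 80 mm high (z), 0.09 kg, with an aluminium grip bar 10 mm thick (x), 90 mm long (y), 14 mm high along its top edge. This point is the grip bar's centre, 73 mm above the board's lower edge. Starts standing in a slot of the rack.
- board2_grip (a point): tall circuit board, 130 mm wide (y), 4 mm thick (x), 80 mm high (z), 0.09 kg, with an aluminium grip bar 10 mm thick (x), 90 mm long (y), 14 mm high along its top edge. This point is the grip bar's centre, 73 mm above the board's lower edge. Starts standing in a slot of the rack. May be absent.

How it is judged:
By the outcome, as a careful person would: the job done as asked, in the order asked, and still so for the second after the job is handed in, with the robot touching nothing.
Of cell5, board2 only 1 to 2 are there at a start; the rules pass over those that are not, and their reading is None.
At some moment in a run one of carrier may be knocked a few centimetres aside while the robot is not near it.
It also fails if it takes over 208 s, if anything falls off the work surface, if the arm or the gripper's body presses on something with over 40 N, if the wrist force passes 120 N, or if a joint passes its speed limit or range.

## Working session

There is one attempt and no reset: what is moved stays moved. The work goes in short steps, Python scripts to look and compute and a shell command to move; the robot and the scene stay as the last step left them, time stands still between calls to the robot, and variables do not carry over. Pictures are saved under pics/ and viewed, at most 14 in all, crops included, and the job is handed in when it is done.

```bash
mkdir -p pics; ls
python3 - <<'E'
from rig import r
import cv2
for n in("scene","top"):
    cv2.imwrite(f"pics/{n}0.png",r.grab_frame(n)); p=r.camera_params(n); print(n,p["intrinsics"].tolist() if hasattr(p["intrinsics"],'tolist') else p["intrinsics"]); print(p["R"],p["t"])
    for k in("dispenser","rack","carrier","bail","bin","cell1_mid","board1_grip","low_board_mid","screwdriver","meter"):
        print(k,[(round(d["p"],2),[int(v) for v in d["bbox"]]) for d in r.cut_out(n,k)])
print(r.observe())
E
```

```text
pics
scene [[544.396344863073, 0.0, 268.00016952838365], [0.0, 544.396344863073, 206.00343608285326], [0.0, 0.0, 1.0]]
[[-0.49865389  0.86675911  0.00854107]
 [ 0.68150233  0.3981249  -0.6140449 ]
 [-0.53562942 -0.30037511 -0.78922488]] [ 0.18399863 -0.30974935  1.9228095 ]
dispenser [(0.91, [342, 226, 412, 284])]
rack [(0.82, [109, 140, 183, 202]), (0.61, [387, 244, 406, 261]), (0.18, [212, 246, 244, 265])]
carrier [(0.98, [173, 185, 291, 272])]
bail [(0.56, [175, 227, 246, 264])]
bin [(0.71, [283, 270, 335, 323])]
cell1_mid [(0.73, [344, 223, 363, 249])]
board1_grip [(0.67, [138, 137, 178, 166])]
low_board_mid [(0.66, [133, 153, 158, 174]), (0.3, [173, 182, 295, 273]), (0.22, [391, 245, 404, 258])]
screwdriver [(0.69, [347, 210, 360, 233]), (0.51, [179, 228, 250, 267])]
meter [(0.56, [183, 119, 222, 159])]
top [[451.4540329683193, 0.0, 277.25535358805587], [0.0, 451.4540329683193, 205.40111453053407], [0.0, 0.0, 1.0]]
[[ 0.0227606  -0.99970925 -0.00796023]
 [-0.98904915 -0.0213551  -0.14603332]
 [ 0.14582087  0.01119686 -0.98924765]] [0.06223741 0.47710011 1.06808291]
dispenser [(0
[... 501 characters left out ...]
[-1.46109141e+00,  2.45101673e-01,  1.55780928e+00, -3.60138991e-05,
        1.33869038e+00, -1.74112942e-01]), 'qd': array([ 1.06421141e-03,  1.46461146e-03, -1.48691709e-04,  9.14366566e-05,
       -9.90789450e-04, -3.48932966e-06]), 'joint_torque': array([ 3.11181320e-04, -4.15834343e+01, -3.14878535e+01,  6.85733277e-02,
        2.89269921e-02, -4.25931376e-06]), 'eef_pos': array([ 0.18200364, -0.62400632,  0.20544919]), 'ee_rot': array([ 9.89947228e-01,  1.41437213e-01, -1.73752013e-05, -4.90294859e-06]), 'contact_force': array([-0.06075805,  0.72507603, -0.4333137 ]), 'wrist_torque': array([-0.02652378, -0.04120538, -0.00642621]), 'finger_force': 0.0, 'grip_width': 0.09395840299187408}
```

Run:
```python
import cv2
a=cv2.imread("pics/top0.png")
cv2.imwrite("pics/t1.png",cv2.resize(a[95:245,95:245],(600,600),interpolation=cv2.INTER_CUBIC)) 
cv2.imwrite("pics/t2.png",cv2.resize(a[95:305,245:525],(800,600),interpolation=cv2.INTER_CUBIC))
```

```text
(no output)
```

View pics/t1.png

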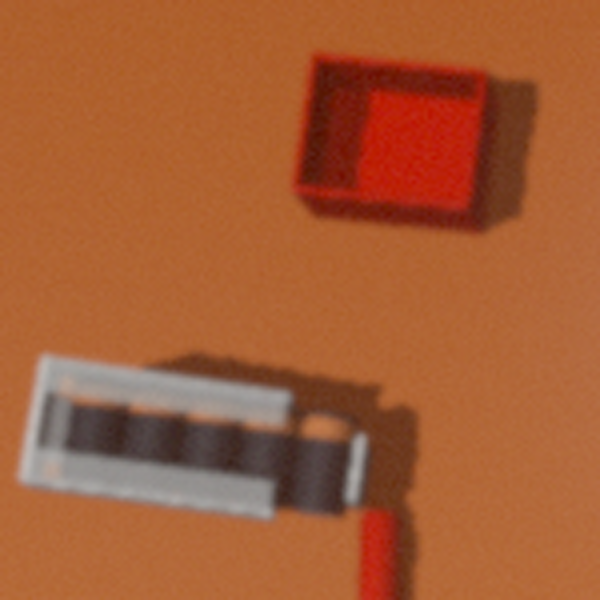

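View pics/t2.png

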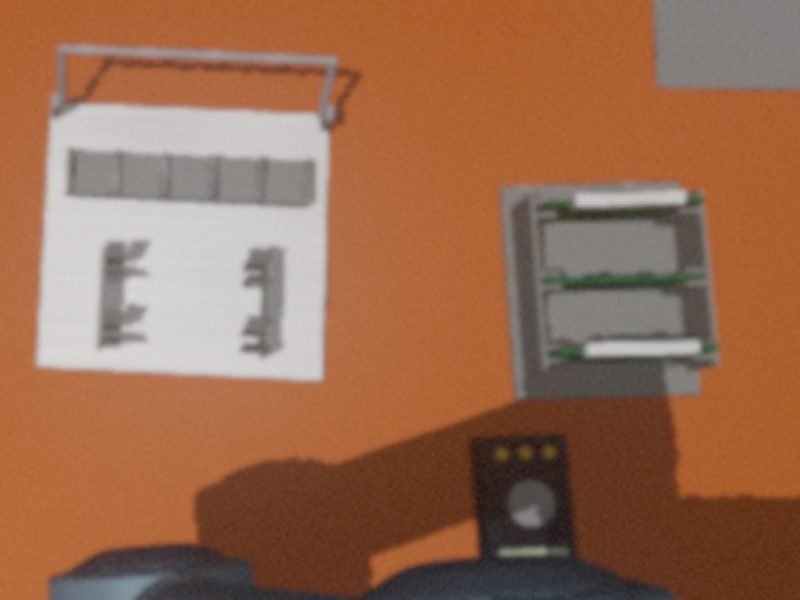

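View pics/scene0.png

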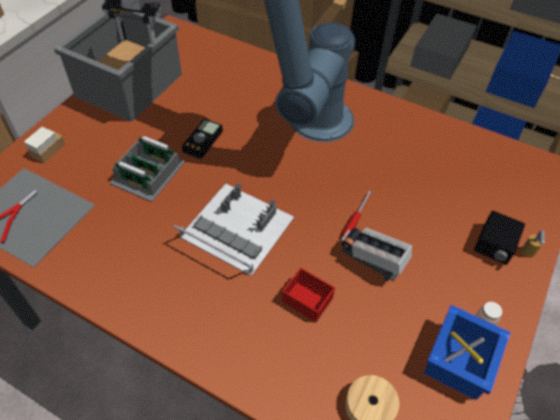

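```bash
cat > h.py <<'E'
from rig import r
import numpy as np, cv2
def plane(cam,px,z):
    p=r.camera_params(cam); R=np.array(p["R"]);t=np.array(p["t"]);K=np.array(p["intrinsics"])
    d=(R.T@np.linalg.inv(K)@np.c_[px,np.ones(len(px))].T).T; c=-R.T@t
    return (c+d*((z-c[2])/d[:,2])[:,None])[:,:2]
def rect(cam,mask,z):
    cs,_=cv2.findContours(cv2.resize(mask.astype(np.uint8)*255,None,fx=4,fy=4,interpolation=cv2.INTER_LINEAR)//128,cv2.RETR_EXTERNAL,cv2.CHAIN_APPROX_NONE)
    c=max(cs,key=cv2.contourArea)[:,0].astype(float); c=(c+.5)/4-.5
    w=plane(cam,c,z); (x,y),(a,b),th=cv2.minAreaRect((w*1000).astype(np.float32))
    th=(th+45)%90-45
    return np.round([x,y,a,b,th],1)
def carrier(img=None):
    im=r.grab_frame("top") if img is None else img
    hs=cv2.cvtColor(im,cv2.COLOR_BGR2HSV)
    m=((hs[...,1]<60)&(hs[...,2]>150)).astype(np.uint8)
    m=cv2.morphologyEx(m,cv2.MORPH_CLOSE,np.ones((25,25)));m=cv2.morphologyEx(m,cv2.MORPH_OPEN,np.ones((9,9)))
    n,l,s,c=cv2.connectedComponentsWithStats(m); i=1+np.argmax(s[1:,4])
    return rect("top",l==i,.006)
def find(cam,k,z):
    return [(round(d["p"],2),rect(cam,d["region"],z)) for d in r.cut_out(cam,k) if d["p"]>.3]
E
python3 - <<'E'
from h import *
p=r.camera_params("top");print("cam",-np.array(p["R"]).T@p["t"])
print("carrier",carrier())
print("cells",find("top","cell1_mid",.055)); print("disp",find("top","dispenser",.09))
print("board",find("top","board1_grip",.088)); print("low",find("top","low_board_mid",.058))
print("rack",find("top","rack",.03)); print("bail",find("top","bail",.09))
im=r.grab_frame("top"); hs=cv2.cvtColor(im,cv2.COLOR_BGR2HSV)
m=((hs[...,1]<60)&(hs[...,2]>150)).astype(np.uint8)
n,l,s,c=cv2.connectedComponentsWithStats(m)
for i in range(1,n):
    if s[i,4]>40: print(s[i],rect("top",l==i,.088))
E
```

```text
cam [0.31471012 0.06044866 1.12676644]
carrier [577.6  -7.8 255.6 297.   -1.6]
cells [(0.92, array([454.2, 315.5,  36. ,  66.1,  -5.1]))]
disp [(0.69, array([463.4, 407.5, 150.2,  79.7,  -6.6]))]
board [(0.59, array([ 448.5, -367.7,   16.8,  110.5,    3.1]))]
low [(0.59, array([ 510.6, -369.2,   14. ,  121.5,    1.2])), (0.39, array([ 452.3, -375.3,   16.9,  127.9,    3.5]))]
rack [(0.89, array([ 510. , -369.6,  187.9,  179.2,    3.2]))]
bail [(0.81, array([692.9,  68.9,  16.8,  78.4,   8.3]))]
[  52    0  134   12 1379] [963.6 480.1  31.7 334.3   1. ]
[189   0  30  12 242] [967.3 267.7  31.7  74.3   1. ]
[243   0  14  13  85] [971.1 155.8  30.3  37.  -20. ]
[ 266    0  211   16 2923] [ 969.4 -149.    42.2  523.3    1. ]
[484   0  26  17 222] [ 973.6 -459.2   44.8   66.     1. ]
[537   0  11  16  77] [ 979.8 -569.2   24.5   44.5  -15.4]
[548  80   3  24  68] [ 758.8 -574.6    6.6   60.4   -3.7]
[266 111  97   6 231] [691.8 -10.5 231.9   8.   -1.6]
[ 258  131  102   97 7278] [533.9  -1.  234.8 226.4  -1.4]
[446 161  40   6 193] [ 576.4 -367.8   13.7   93.6    3.6]
[  0 176  11  20 176] [502.3 713.8  48.   25.3   6.5]
[100 184  67  41 853] [464.1 408.3 151.2  78.2  -6.8]
[450 214  40   5 167] [ 452.7 -372.3   11.1   92.     1.3]
[187 264   3  41  64] [283.3 270.8  91.2   6.2   2.9]
[286 298   9   9  49] [251.7  41.8  14.2  26.9 -44.4]
[ 403  314   35  106 2249] [ 117.4 -252.9  226.8   56.3    5.7]
[289 343  11   9  60] [146.7  30.9  26.9  16.3 -38.4]
[292 366  16  54 569] [ 55.   14.5 114.   28.    5.6]
[261 383  11  37 267] [35.3 87.5 21.8 77.6 -3.2]
```

```bash
sed -i 's/m=cv2.morphologyEx(m,cv2.MORPH_CLOSE,np.ones((25,25)));m=/m=/' h.py
python3 -m pendant '[[9.02,8.4,-1.8,0,0,9.5],[9.02,8.4,-1.8,0,0,9.5],[9.02,8.4,-1.8,0,0,9.5],[9.02,8.4,-1.8,0,0,9.5],[9.02,8.4,-1.8,0,0,9.5],[9.02,8.4,-1.8,0,0,9.5],[9.02,8.4,-1.8,0,0,9.5],[9.02,8.4,-1.8,0,0,9.5],[9.02,8.4,-1.8,0,0,9.5],[9.02,8.4,-1.8,0,0,9.5],[9.02,8.4,-1.8,0,0,9.5],[9.02,8.4,-1.8,0,0,9.5],[9.02,8.4,-1.8,0,0,9.5],[9.02,8.4,-1.8,0,0,9.5]]' 40
python3 - <<'E'
from h import *
im=r.grab_frame("top")
cv2.imwrite("pics/a1.png",cv2.resize(im[95:305,245:525],(800,600)))
print(carrier(im)); print(r.observe())
E
```

```text
t: 2.9
eef_pos: [0.4523, -0.3724, 0.1516]
ee_rot: [0.694, 0.72, -0.0, 0.0]
contact_force: [0.7, 0.3, 0.3]
grip_width: 0.0401
finger_force: 0.0
[508.5  -4.8 253.3 158.5  -1.5]
{'t': 2.95, 'joint_pos': array([-8.82087698e-01,  1.51104092e-01,  1.76917198e+00, -2.40462072e-05,
        1.22119595e+00, -9.20296645e-01]), 'qd': array([ 2.20593065e-03,  2.42491080e-04, -2.84432532e-05,  1.07435273e-03,
        1.00421946e-03, -2.17214445e-03]), 'joint_torque': array([-1.89174351e-02, -3.61644745e+01, -2.99009800e+01,  3.01761925e-02,
        6.86126249e-02,  4.40902993e-03]), 'eef_pos': array([ 0.45235009, -0.3723618 ,  0.15152104]), 'ee_rot': array([ 6.93466696e-01,  7.20488680e-01, -1.81887598e-05,  5.86044180e-05]), 'contact_force': array([ 0.66054833, -0.13857901,  0.18529208]), 'wrist_torque': array([-0.02216675, -0.07918082,  0.00621933]), 'finger_force': 0.0, 'grip_width': 0.040116908573925567}
```

View pics/a1.png

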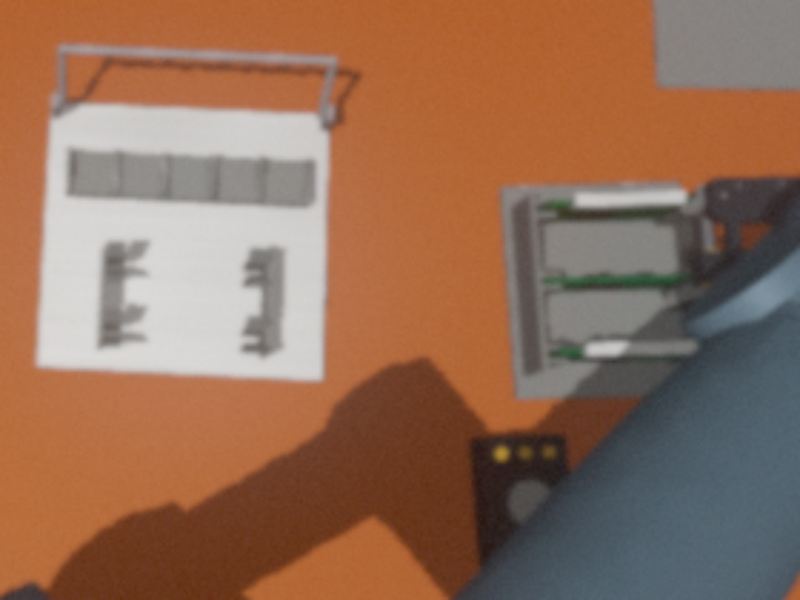

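```bash
sed -i 's/np.ones((9,9))/np.ones((5,5))/' h.py
python3 -m pendant '[[0,0,-1,0,0,0],[0,0,-2,0,0,0],[0,0,-2.5,0,0,0],[0,0,-2.95,0,0,0],[0,0,-2.95,0,0,0],[0,0,-2.95,0,0,0]]' && python3 -m pendant '[[0,0,0,0,0,0],[0,0,0,0,0,0],[0,0,0,0,0,0],[0,0,0,0,0,0],[0,0,0,0,0,0],[0,0,0,0,0,0],[0,0,0,0,0,0],[0,0,0,0,0,0]]' 0
python3 - <<'E'
from h import *
im=r.grab_frame("top"); c=carrier(im); print(c)
def pts(c):
    a=np.radians(c[4]);R=np.array([[np.cos(a),-np.sin(a)],[np.sin(a),np.cos(a)]])
    for n,q in dict(slot_a=(-32,0),slot_b=(-90,0),**{f"cr{y}":(53,y) for y in(-84,-42,0,42,84)},bar=(111,0)).items(): print(n,np.round(R@q+c[:2],1))
pts(c)
E
```

```text
t: 3.55
eef_pos: [0.453, -0.3726, 0.0637]
ee_rot: [0.693, 0.721, -0.0, 0.001]
contact_force: [0.8, 0.3, 0.8]
grip_width: 0.0399
finger_force: 0.0
t: 4.35
eef_pos: [0.4527, -0.3722, 0.0634]
ee_rot: [0.693, 0.721, -0.0, 0.0]
contact_force: [-1.9, 1.3, 3.3]
grip_width: 0.0099
finger_force: 30.0
[551.2  -5.8 253.4 244.   -1.3]
slot_a [519.2  -5.1]
slot_b [461.2  -3.8]
cr-84 [602.3 -91. ]
cr-42 [603.2 -49. ]
cr0 [604.2  -7. ]
cr42 [605.1  35. ]
cr84 [606.1  77. ]
bar [662.2  -8.3]
```

```bash
python3 -m pendant '[[0,0,0.3,0,0,0],[0,0,0.8,0,0,0],[0,0,1.5,0,0,0],[0,0,2.2,0,0,0],[0,0,3,0,0,0],[0,0,3.7,0,0,0],[0,0,4.2,0,0,0],[0,0,4.2,0,0,0],[0.05,1,4.2,0,0,-0.1],[0.1,2.5,4.2,0,0,-0.1],[0.1,4,4.2,0,0,-0.2],[0.15,5.5,4.2,0,0,-0.3],[0.2,7,4.2,0,0,-0.4],[0.28,8.5,4.2,0,0,-0.45],[0.28,10,4.2,0,0,-0.45],[0.28,11.3,4.2,0,0,-0.45],[0.28,12.1,4.2,0,0,-0.45],[0.28,12.28,4.2,0,0,-0.45],[0.28,12.28,4.2,0,0,-0.45],[0.28,12.28,4.2,0,0,-0.45]]'
python3 - <<'E'
from h import *
im=r.grab_frame("top"); 
cv2.imwrite("pics/a2.png",cv2.resize(im[95:305,165:445],(800,600)))
print(r.observe()["grip_width"],carrier(im))
E
```

```text
t: 6.4
eef_pos: [0.4609, -0.0044, 0.1885]
ee_rot: [0.716, 0.698, -0.0, -0.0]
contact_force: [-0.8, 0.1, -0.5]
grip_width: 0.01
finger_force: 30.0
0.009767631285119831 [ 1.0199e+03 -1.7990e+02  4.8400e+01  7.8740e+02  1.0000e+00]
```

View pics/a2.png

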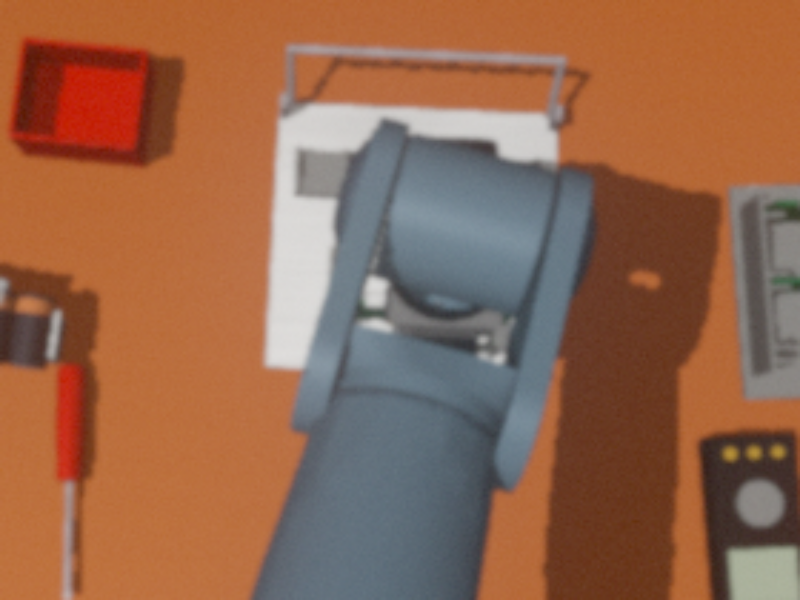

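```bash
python3 -m pendant '[[0,0,-0.7,0,0,0],[0,0,-1.4,0,0,0],[0,0,-2,0,0,0],[0,0,-2.4,0,0,0],[0,0,-2.7,0,0,0],[0,0,-2.9,0,0,0],[0,0,-3.1,0,0,0],[0,0,-3.2,0,0,0],[0,0,-3.2,0,0,0]]' 
python3 -m pendant '[[0,0,-0.2,0,0,0],[0,0,-0.4,0,0,0],[0,0,-0.6,0,0,0],[0,0,-0.8,0,0,0],[0,0,-0.9,0,0,0],[0,0,-0.95,0,0,0],[0,0,-1,0,0,0],[0,0,-1.02,0,0,0],[0,0,-1.02,0,0,0]]'
```

```text
t: 7.35
eef_pos: [0.461, -0.0036, 0.0929]
ee_rot: [0.715, 0.699, -0.0, -0.0]
contact_force: [0.1, -0.4, -0.6]
grip_width: 0.0101
finger_force: 30.0
t: 8.25
eef_pos: [0.4611, -0.0036, 0.0624]
ee_rot: [0.715, 0.699, 0.0, 0.0]
contact_force: [0.4, 0.4, -1.3]
grip_width: 0.0099
finger_force: 30.0
```

```bash
python3 -m pendant '[[0,0,-0.03,0,0,0],[0,0,-0.06,0,0,0],[0,0,-0.06,0,0,0]]' 
python3 -m pendant '[[0,0,-0.02,0,0,0],[0,0,-0.04,0,0,0],[0,0,-0.04,0,0,0]]'
```

```text
t: 8.55
eef_pos: [0.4616, -0.0037, 0.0613]
ee_rot: [0.715, 0.699, 0.0, 0.0]
contact_force: [-0.9, 1.3, 4.9]
grip_width: 0.0101
finger_force: 30.0
t: 8.85
eef_pos: [0.4622, -0.0037, 0.0613]
ee_rot: [0.715, 0.699, 0.001, 0.001]
contact_force: [-3.4, 1.2, 12.2]
grip_width: 0.0097
finger_force: 30.0
```

```bash
python3 -m pendant '[[0,0,0.03,0,0,0],[0,0,0.03,0,0,0],[0,0,0.03,0,0,0],[0,0,0.5,0,0,0],[0,0,1.5,0,0,0],[0,0,3,0,0,0],[0,0,3.6,0,0,0],[0,0,3.6,0,0,0]]' 36
python3 -m pendant '[[0.4,-1.4,0,0,0,0.1],[0.8,-2.8,0,0,0,0.2],[1.3,-4.2,0,0,0,0.3],[1.75,-5.6,0,0,0,0.4],[2.2,-7,0,0,0,0.45],[2.65,-8.4,0,0,0,0.45],[3.1,-9.8,0,0,0,0.45],[3.5,-11,0,0,0,0.45],[3.8,-12,0,0,0,0.45],[3.84,-12.14,0,0,0,0.45],[3.84,-12.14,0,0,0,0.45]]'
python3 - <<'E'
from h import *
im=r.grab_frame("top"); print(carrier(im))
cv2.imwrite("pics/a3.png",cv2.resize(im[95:305,245:525],(800,600)))
E
```

```text
t: 9.65
eef_pos: [0.463, -0.0041, 0.1703]
ee_rot: [0.715, 0.699, 0.002, 0.003]
contact_force: [-0.5, 0.5, -0.3]
grip_width: 0.036
finger_force: 0.0
t: 10.75
eef_pos: [0.5753, -0.3675, 0.1647]
ee_rot: [0.693, 0.721, 0.0, -0.002]
contact_force: [-0.6, -0.0, 0.2]
grip_width: 0.0358
finger_force: 0.0
[551.3  -6.  253.4 243.8  -1.5]
```

View pics/a3.png

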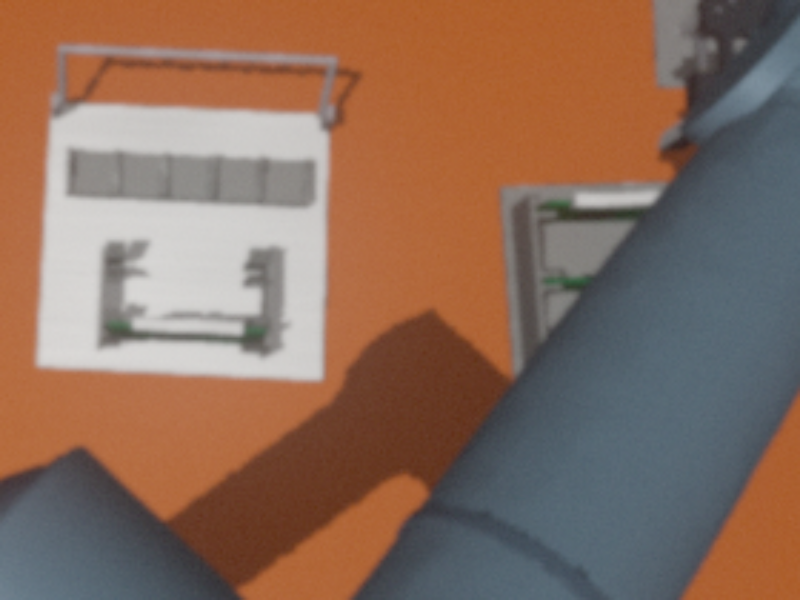

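```bash
python3 -m pendant '[[0,0,0,0,0,0],[0,0,-1,0,0,0],[0,0,-2,0,0,0],[0,0,-2.8,0,0,0],[0,0,-3.2,0,0,0],[0,0,-3.4,0,0,0],[0,0,-3.4,0,0,0],[0,0,-3.4,0,0,0]]' && python3 -m pendant '[[0,0,0,0,0,0],[0,0,0,0,0,0],[0,0,0,0,0,0],[0,0,0,0,0,0],[0,0,0,0,0,0],[0,0,0,0,0,0],[0,0,0,0,0,0]]' 0
```

```text
t: 11.6
eef_pos: [0.577, -0.3682, 0.0669]
ee_rot: [0.693, 0.721, 0.0, 0.001]
contact_force: [-0.1, 0.1, 0.5]
grip_width: 0.0361
finger_force: 0.0
t: 12.3
eef_pos: [0.5763, -0.368, 0.0657]
ee_rot: [0.693, 0.721, -0.0, 0.0]
contact_force: [0.3, 0.6, 3.2]
grip_width: 0.0098
finger_force: 30.0
```

```bash
python3 -m pendant '[[0,0,0.3,0,0,0],[0,0,0.8,0,0,0],[0,0,1.5,0,0,0],[0,0,2.2,0,0,0],[0,0,3,0,0,0],[0,0,3.7,0,0,0],[0,0,4.1,0,0,0],[0,0,4.1,0,0,0],[-0.15,1,4.1,0,0,-0.1],[-0.4,2.5,4.1,0,0,-0.1],[-0.6,4,4.1,0,0,-0.2],[-0.85,5.5,4.1,0,0,-0.3],[-1.1,7,4.1,0,0,-0.4],[-1.3,8.5,4.1,0,0,-0.46],[-1.6,10,4.1,0,0,-0.46],[-1.8,11.2,4.1,0,0,-0.46],[-1.9,11.9,4.1,0,0,-0.46],[-1.9,12.09,4.1,0,0,-0.46],[-1.9,12.09,4.1,0,0,-0.46],[-1.9,12.09,4.1,0,0,-0.46]]' 
python3 -m pendant '[[0,0,0,0,0,0],[0,0,-0.7,0,0,0],[0,0,-1.4,0,0,0],[0,0,-2,0,0,0],[0,0,-2.3,0,0,0],[0,0,-2.3,0,0,0]]'
```

```text
t: 14.3
eef_pos: [0.5193, -0.006, 0.188]
ee_rot: [0.716, 0.698, -0.0, -0.0]
contact_force: [-0.0, 0.2, -0.2]
grip_width: 0.01
finger_force: 30.0
t: 14.9
eef_pos: [0.5184, -0.0056, 0.118]
ee_rot: [0.716, 0.698, -0.001, -0.001]
contact_force: [0.9, -0.5, -1.4]
grip_width: 0.0095
finger_force: 30.0
```

Run:
```python
from h import *
im=r.grab_frame("scene")
cv2.imwrite("pics/a4.png",cv2.resize(im[150:285,150:330],(800,600),interpolation=cv2.INTER_CUBIC))
```

```text
(no output)
```

View pics/a4.png

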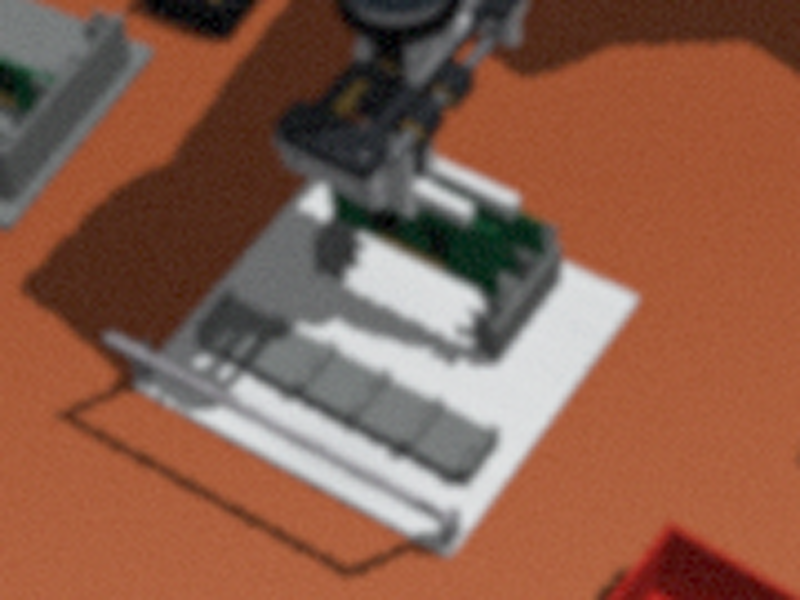

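```bash
python3 -m pendant '[[0,0,-0.3,0,0,0],[0,0,-0.6,0,0,0],[0,0,-0.9,0,0,0],[0,0,-1.2,0,0,0],[0,0,-1.4,0,0,0],[0,0,-1.6,0,0,0],[0,0,-1.7,0,0,0],[0,0,-1.75,0,0,0],[0,0,-1.75,0,0,0]]' 
python3 -m pendant '[[0,0,-0.03,0,0,0],[0,0,-0.06,0,0,0],[0,0,-0.06,0,0,0]]'
```

```text
t: 15.85
eef_pos: [0.5192, -0.0051, 0.0668]
ee_rot: [0.716, 0.698, 0.0, -0.0]
contact_force: [-0.6, 0.2, -0.8]
grip_width: 0.0098
finger_force: 30.0
t: 16.15
eef_pos: [0.5192, -0.0051, 0.0651]
ee_rot: [0.716, 0.698, 0.0, 0.0]
contact_force: [0.3, 0.2, -1.3]
grip_width: 0.0098
finger_force: 30.0
```

```bash
python3 -m pendant '[[0,0,-0.03,0,0,0],[0,0,-0.06,0,0,0],[0,0,-0.06,0,0,0]]'
python3 -m pendant '[[0,0,-0.02,0,0,0],[0,0,-0.04,0,0,0],[0,0,-0.04,0,0,0]]'
```

```text
t: 16.45
eef_pos: [0.5195, -0.0051, 0.0637]
ee_rot: [0.716, 0.698, 0.0, 0.0]
contact_force: [-0.1, 0.5, 2.6]
grip_width: 0.0098
finger_force: 30.0
t: 16.75
eef_pos: [0.52, -0.0051, 0.0637]
ee_rot: [0.716, 0.698, 0.0, 0.0]
contact_force: [-2.7, 1.3, 9.5]
grip_width: 0.0099
finger_force: 30.0
```

```bash
python3 -m pendant '[[0,0,0.06,0,0,0],[0,0,0.06,0,0,0],[0,0,0.06,0,0,0],[0,0,0.5,0,0,0],[0,0,1.5,0,0,0],[0,0,3,0,0,0],[0,0,3.6,0,0,0],[0,0,3.6,0,0,0]]' 36
python3 -m pendant '[[-0.3,1.4,0,0,0,-0.1],[-0.6,2.8,0,0,0,-0.2],[-0.9,4.2,0,0,0,-0.3],[-1.2,5.6,0,0,0,-0.5],[-1.5,7,0,0,0,-0.64],[-1.8,8.5,0,0,0,-0.64],[-2,9.8,0,0,0,-0.64],[-2.17,10.5,0,0,0,-0.64],[-2.17,10.69,0,0,0,-0.64],[-2.17,10.69,0,0,0,-0.64],[-2.17,10.69,0,0,0,-0.64]]' 75
python3 - <<'E'
from h import *
print(carrier()); o=r.observe(); print(o["eef_pos"])
im=r.grab_frame("scene")
cv2.imwrite("pics/a5.png",cv2.resize(im[150:300,225:425],(800,600),interpolation=cv2.INTER_CUBIC))
E
```

```text
t: 17.55
eef_pos: [0.5216, -0.0056, 0.1744]
ee_rot: [0.716, 0.698, 0.002, 0.003]
contact_force: [1.0, -0.8, -0.4]
grip_width: 0.0364
finger_force: 0.0
t: 18.65
eef_pos: [0.4541, 0.3145, 0.1693]
ee_rot: [0.747, 0.665, -0.001, -0.0]
contact_force: [0.4, 0.1, 0.9]
grip_width: 0.0749
finger_force: 0.0
[551.2  -6.  253.  244.4  -1.4]
[0.45429773 0.31440204 0.16957898]
```

View pics/a5.png

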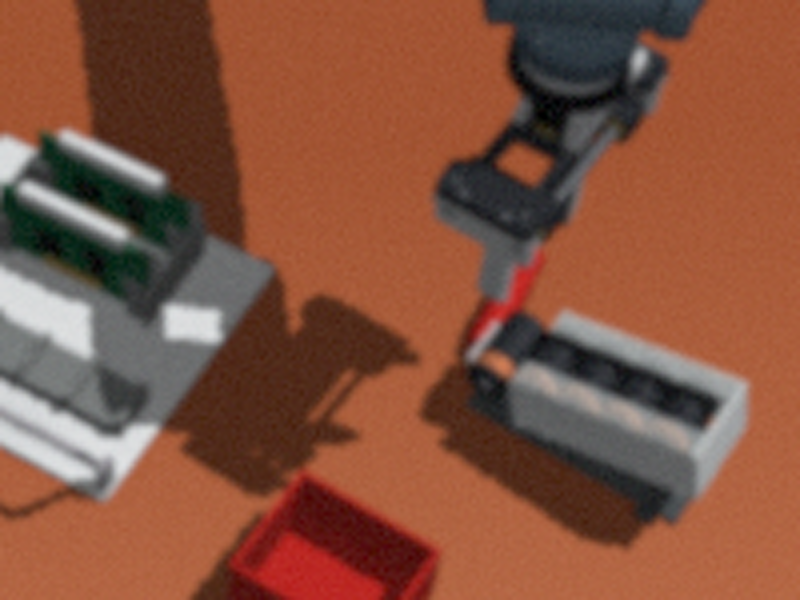

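```bash
python3 -m pendant '[[0,0.03,-1,0,0,0],[0,0.03,-2,0,0,0],[0,0.03,-3,0,0,0],[0,0.03,-3.8,0,0,0],[0,0.03,-4.2,0,0,0],[0,0.03,-4.45,0,0,0],[0,0.03,-4.45,0,0,0],[0,0.03,-4.45,0,0,0]]' && python3 -m pendant '[[0,0,0,0,0,0],[0,0,0,0,0,0],[0,0,0,0,0,0],[0,0,0,0,0,0],[0,0,0,0,0,0],[0,0,0,0,0,0]]' 40
```

```text
t: 19.55
eef_pos: [0.4551, 0.3167, 0.0377]
ee_rot: [0.746, 0.666, 0.001, 0.0]
contact_force: [-0.1, 0.6, 0.0]
grip_width: 0.0753
finger_force: 0.0
t: 20.15
eef_pos: [0.4544, 0.3168, 0.0374]
ee_rot: [0.746, 0.666, 0.0, 0.0]
contact_force: [-2.8, 0.1, 6.8]
grip_width: 0.06
finger_force: 30.0
```

```bash
python3 -m pendant '[[0,0,0.3,0,0,0],[0,0,0.8,0,0,0],[0,0,1.5,0,0,0],[0,0,2.3,0,0,0],[0,0,3.1,0,0,0],[0,0,3.8,0,0,0],[0,0,4,0,0,0],[0,0,4,0,0,0]]'
python3 -c "
from h import *
print(carrier())"
python3 -m pendant '[[0.2,-0.6,0,0,0,0],[0.6,-1.8,0,0,0,0.1],[1.1,-3.2,0,0,0,0.2],[1.7,-4.7,0,0,0,0.3],[2.3,-6.2,0,0,0,0.4],[2.8,-7.7,0,0,0,0.5],[3.4,-9.2,0,0,0,0.64],[3.9,-10.7,0,0,0,0.64],[4.5,-12.2,0,0,0,0.64],[4.8,-13.2,0,0,0,0.64],[4.92,-13.56,0,0,0,0.64],[4.92,-13.56,0,0,0,0.64],[4.92,-13.56,0,0,0,0.64],[4.92,-13.56,0,0,0,0.64]]'
python3 -c "
from h import *
im=r.grab_frame('scene')
cv2.imwrite('pics/a6.png',cv2.resize(im[150:300,150:415],(800,453),interpolation=cv2.INTER_CUBIC))"
```

```text
t: 20.95
eef_pos: [0.4547, 0.3167, 0.1579]
ee_rot: [0.746, 0.666, 0.001, 0.0]
contact_force: [0.2, 0.5, -1.8]
grip_width: 0.0603
finger_force: 29.9
[1.0157e+03 5.7900e+01 4.8400e+01 1.2685e+03 1.0000e+00]
t: 22.4
eef_pos: [0.6011, -0.0886, 0.156]
ee_rot: [0.715, 0.699, -0.0, -0.001]
contact_force: [0.3, 0.1, -2.1]
grip_width: 0.0598
finger_force: 29.9
```

View pics/a6.png

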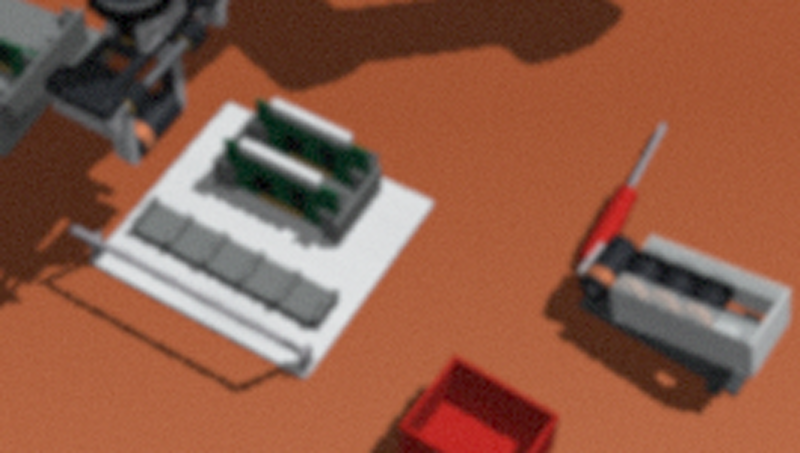

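```bash
sed -i 's/m=((hs\[...,1\]<60)&(hs\[...,2\]>150)).astype(np.uint8)/m=((hs[...,1]<100)\&(hs[...,2]>50)).astype(np.uint8); m[:95]=0; m[:,:200]=0; m[:,420:]=0/; s/cv2.MORPH_OPEN,np.ones((5,5))/cv2.MORPH_OPEN,np.ones((7,7))/' h.py
python3 -m pendant '[[0,0,0,0,0,0],[0,0,-0.8,0,0,0],[0,0,-1.8,0,0,0],[0,0,-2.8,0,0,0],[0,0,-3.5,0,0,0],[0,0,-4,0,0,0],[0,0,-4.2,0,0,0],[0,0,-4.3,0,0,0],[0,0,-4.3,0,0,0]]'
python3 -m pendant '[[0,0,-0.1,0,0,0],[0,0,-0.2,0,0,0],[0,0,-0.25,0,0,0],[0,0,-0.25,0,0,0]]'
python3 -m pendant '[[0,0,-0.03,0,0,0],[0,0,-0.06,0,0,0],[0,0,-0.06,0,0,0]]'
python3 -c "
from h import *
print(carrier(cv2.imread('pics/top0.png')))"
```

```text
t: 23.35
eef_pos: [0.6023, -0.0904, 0.0283]
ee_rot: [0.716, 0.698, 0.0, 0.001]
contact_force: [-0.1, -0.5, -0.1]
grip_width: 0.0596
finger_force: 29.9
t: 23.75
eef_pos: [0.6016, -0.0903, 0.0199]
ee_rot: [0.716, 0.698, -0.0, -0.0]
contact_force: [-0.4, 0.6, -0.4]
grip_width: 0.0596
finger_force: 29.9
t: 24.05
eef_pos: [0.6016, -0.0903, 0.0181]
ee_rot: [0.716, 0.698, -0.0, -0.0]
contact_force: [0.7, -0.2, -1.8]
grip_width: 0.0595
finger_force: 29.9
[123.7 -81.9 384.3 313.1  -1.3]
```

```bash
python3 - <<'E'
s=open('h.py').read()
i=s.index("def carrier"); j=s.index("def find")
s=s[:i]+'''def carrier(img=None):
    im=r.grab_frame("top") if img is None else img
    hs=cv2.cvtColor(im,cv2.COLOR_BGR2HSV); best=None
    for S,V in((60,150),(80,100),(100,50)):
        m=((hs[...,1]<S)&(hs[...,2]>V)).astype(np.uint8)
        for k in(1,3,5,7):
            n,l,s,c=cv2.connectedComponentsWithStats(cv2.morphologyEx(m,cv2.MORPH_OPEN,np.ones((k,k))))
            for i in range(1,n):
                if s[i,4]>3000:
                    q=rect("top",l==i,.006); e=abs(q[2]-253.4)+abs(q[3]-244)
                    if best is None or e<best[0]: best=(e,q)
    return best
'''+s[j:]
open('h.py','w').write(s)
E
python3 -c "
from h import *
print(carrier(cv2.imread('pics/top0.png')))"
python3 -m pendant '[[0,0,-0.03,0,0,0],[0,0,-0.05,0,0,0],[0,0,-0.05,0,0,0]]'
python3 -m pendant '[[0,0,-0.03,0,0,0],[0,0,-0.05,0,0,0],[0,0,-0.05,0,0,0]]'
```

```text
(np.float64(0.29999999999998295), array([551.3,  -6. , 253.5, 244.2,  -1.4]))
t: 24.35
eef_pos: [0.6018, -0.0903, 0.017]
ee_rot: [0.716, 0.698, -0.0, 0.0]
contact_force: [-0.7, 0.3, 1.6]
grip_width: 0.0598
finger_force: 29.9
t: 24.65
eef_pos: [0.6018, -0.0904, 0.0169]
ee_rot: [0.716, 0.698, -0.0, -0.0]
contact_force: [-6.5, 0.4, 10.5]
grip_width: 0.0597
finger_force: 29.9
```

```bash
python3 -m pendant '[[0,0,0.08,0,0,0],[0,0,0.08,0,0,0],[0,0,0.08,0,0,0],[0,0,0.5,0,0,0],[0,0,1.5,0,0,0],[0,0,3,0,0,0],[0,0,4.3,0,0,0],[0,0,5,0,0,0],[0,0,5,0,0,0]]' 75
python3 -m pendant '[[-0.4,1,0,0,0,0],[-0.9,2.5,0,0,0,-0.1],[-1.5,4,0,0,0,-0.2],[-2,5.5,0,0,0,-0.3],[-2.5,7,0,0,0,-0.4],[-3.1,8.5,0,0,0,-0.5],[-3.6,10,0,0,0,-0.64],[-4.2,11.5,0,0,0,-0.64],[-4.7,13,0,0,0,-0.64],[-4.92,13.5,0,0,0,-0.64],[-4.92,13.52,0,0,0,-0.64],[-4.92,13.52,0,0,0,-0.64],[-4.92,13.52,0,0,0,-0.64]]'
python3 -c "
from h import *
im=r.grab_frame('top');print(carrier(im))
cv2.imwrite('pics/a7.png',cv2.resize(im[95:245,125:375],(800,480),interpolation=cv2.INTER_CUBIC))
im=r.grab_frame('scene'); print(find('scene','cell1_mid',.055))"
```

```text
t: 25.55
eef_pos: [0.6043, -0.0911, 0.1704]
ee_rot: [0.716, 0.698, 0.002, 0.004]
contact_force: [0.7, -0.4, -0.0]
grip_width: 0.075
finger_force: 0.0
t: 26.85
eef_pos: [0.4543, 0.3141, 0.1646]
ee_rot: [0.747, 0.665, -0.001, -0.0]
contact_force: [0.6, -0.0, 0.1]
grip_width: 0.0752
finger_force: 0.0
(np.float64(0.5), array([551.3,  -6. , 253. , 243.9,  -1.3]))
[(0.76, array([ 6.122e+02, -7.590e+01,  3.880e+01,  7.960e+01, -1.000e-01]))]
```

View pics/a7.png

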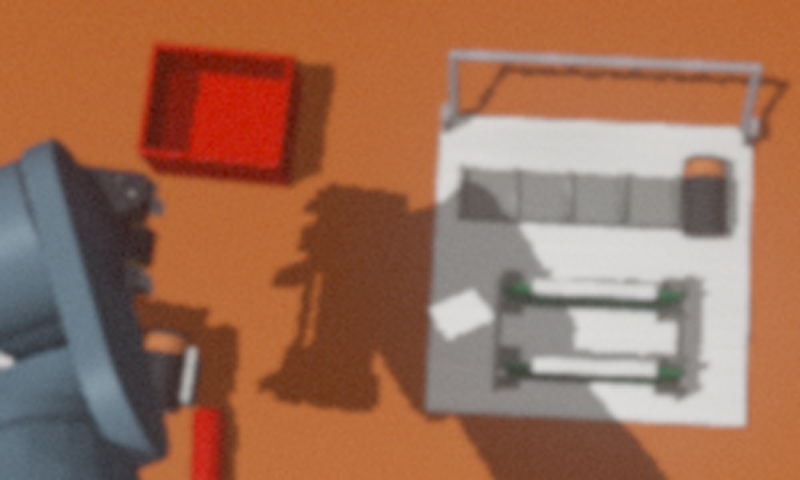

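```bash
python3 -m pendant '[[0,0,-1,0,0,0],[0,0,-2,0,0,0],[0,0,-3,0,0,0],[0,0,-3.8,0,0,0],[0,0,-4.1,0,0,0],[0,0,-4.28,0,0,0],[0,0,-4.28,0,0,0],[0,0,-4.28,0,0,0]]' && python3 -m pendant '[[0,0,0,0,0,0],[0,0,0,0,0,0],[0,0,0,0,0,0],[0,0,0,0,0,0],[0,0,0,0,0,0],[0,0,0,0,0,0]]' 40
python3 -m pendant '[[0,0,0.3,0,0,0],[0,0,0.8,0,0,0],[0,0,1.5,0,0,0],[0,0,2.3,0,0,0],[0,0,3.1,0,0,0],[0,0,3.8,0,0,0],[0,0,4,0,0,0],[0,0,4,0,0,0]]'
python3 -c "
from h import *
print(carrier())"
```

```text
t: 27.8
eef_pos: [0.4552, 0.3156, 0.0382]
ee_rot: [0.746, 0.666, 0.001, 0.0]
contact_force: [-0.2, 0.1, 0.1]
grip_width: 0.0749
finger_force: 0.0
t: 28.4
eef_pos: [0.4544, 0.3156, 0.0377]
ee_rot: [0.746, 0.666, 0.0, 0.0]
contact_force: [-2.2, -0.4, 5.6]
grip_width: 0.0598
finger_force: 30.0
t: 29.2
eef_pos: [0.4547, 0.3155, 0.1582]
ee_rot: [0.746, 0.666, 0.001, 0.0]
contact_force: [-0.8, -0.3, -2.1]
grip_width: 0.0599
finger_force: 29.9
(np.float64(0.5), array([551.3,  -6.1, 252.9, 244. ,  -1.3]))
```

```bash
python3 -m pendant '[[0.2,-0.6,0,0,0,0],[0.6,-1.8,0,0,0,0.1],[1.2,-3.2,0,0,0,0.2],[1.9,-4.7,0,0,0,0.3],[2.5,-6.2,0,0,0,0.4],[3.1,-7.7,0,0,0,0.5],[3.8,-9.2,0,0,0,0.64],[4.4,-10.7,0,0,0,0.64],[4.8,-11.7,0,0,0,0.64],[4.96,-12.16,0,0,0,0.64],[4.96,-12.16,0,0,0,0.64],[4.96,-12.16,0,0,0,0.64],[4.96,-12.16,0,0,0,0.64]]'
python3 -m pendant '[[0,0,-0.8,0,0,0],[0,0,-1.8,0,0,0],[0,0,-2.8,0,0,0],[0,0,-3.5,0,0,0],[0,0,-4,0,0,0],[0,0,-4.2,0,0,0],[0,0,-4.35,0,0,0],[0,0,-4.45,0,0,0],[0,0,-4.5,0,0,0],[0,0,-4.5,0,0,0]]'
python3 -m pendant '[[0,0,-0.03,0,0,0],[0,0,-0.06,0,0,0],[0,0,-0.09,0,0,0],[0,0,-0.11,0,0,0],[0,0,-0.11,0,0,0]]'
```

```text
t: 30.55
eef_pos: [0.6022, -0.0478, 0.1563]
ee_rot: [0.715, 0.699, -0.0, -0.001]
contact_force: [0.1, 0.5, -0.7]
grip_width: 0.0598
finger_force: 29.9
t: 31.55
eef_pos: [0.6034, -0.0496, 0.0224]
ee_rot: [0.716, 0.698, 0.0, 0.0]
contact_force: [0.1, 0.5, -1.9]
grip_width: 0.0598
finger_force: 29.9
t: 32.05
eef_pos: [0.6028, -0.0495, 0.0184]
ee_rot: [0.716, 0.698, -0.0, -0.0]
contact_force: [0.7, -0.4, -1.5]
grip_width: 0.0597
finger_force: 29.9
```

```bash
python3 -m pendant '[[0,0,-0.03,0,0,0],[0,0,-0.06,0,0,0],[0,0,-0.07,0,0,0],[0,0,-0.07,0,0,0]]'
python3 -m pendant '[[0,0,0.05,0,0,0],[0,0,0.05,0,0,0],[0,0,0.05,0,0,0],[0,0,0.5,0,0,0],[0,0,1.5,0,0,0],[0,0,3,0,0,0],[0,0,4.3,0,0,0],[0,0,4.9,0,0,0],[0,0,4.9,0,0,0]]' 75
python3 -m pendant '[[-0.4,1,0,0,0,0],[-1,2.5,0,0,0,-0.1],[-1.6,4,0,0,0,-0.2],[-2.2,5.5,0,0,0,-0.3],[-2.8,7,0,0,0,-0.4],[-3.4,8.5,0,0,0,-0.5],[-4.1,10,0,0,0,-0.64],[-4.7,11.5,0,0,0,-0.64],[-4.96,12.1,0,0,0,-0.64],[-4.96,12.16,0,0,0,-0.64],[-4.96,12.16,0,0,0,-0.64],[-4.96,12.16,0,0,0,-0.64]]'
python3 -c "
from h import *
im=r.grab_frame('top');print(carrier(im))
cv2.imwrite('pics/a8.png',cv2.resize(im[95:245,125:375],(800,480),interpolation=cv2.INTER_CUBIC))"
```

```text
t: 32.45
eef_pos: [0.603, -0.0496, 0.0172]
ee_rot: [0.716, 0.698, -0.0, -0.0]
contact_force: [-2.5, 1.3, 5.6]
grip_width: 0.0599
finger_force: 29.9
t: 33.35
eef_pos: [0.6054, -0.0501, 0.1684]
ee_rot: [0.716, 0.698, 0.002, 0.004]
contact_force: [0.4, -0.3, 0.5]
grip_width: 0.0751
finger_force: 0.0
t: 34.55
eef_pos: [0.4544, 0.3142, 0.1628]
ee_rot: [0.747, 0.665, -0.001, -0.0]
contact_force: [0.2, 0.2, -0.2]
grip_width: 0.0748
finger_force: 0.0
(np.float64(0.5999999999999943), array([551.2,  -6. , 252.8, 244. ,  -1.4]))
```

View pics/a8.png

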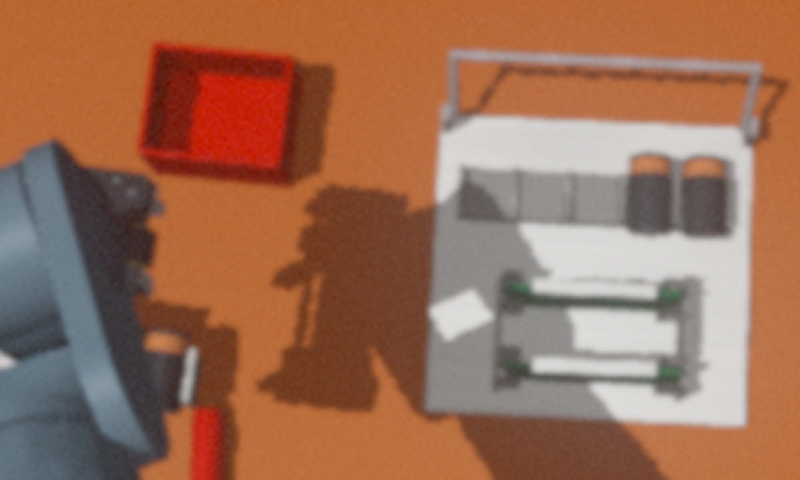

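```bash
python3 -m pendant '[[0,0,-1,0,0,0],[0,0,-2,0,0,0],[0,0,-3,0,0,0],[0,0,-3.8,0,0,0],[0,0,-4.1,0,0,0],[0,0,-4.22,0,0,0],[0,0,-4.22,0,0,0],[0,0,-4.22,0,0,0]]' && python3 -m pendant '[[0,0,0,0,0,0],[0,0,0,0,0,0],[0,0,0,0,0,0],[0,0,0,0,0,0],[0,0,0,0,0,0],[0,0,0,0,0,0]]' 40
python3 -m pendant '[[0,0,0.3,0,0,0],[0,0,0.8,0,0,0],[0,0,1.5,0,0,0],[0,0,2.3,0,0,0],[0,0,3.1,0,0,0],[0,0,3.8,0,0,0],[0,0,4,0,0,0],[0,0,4,0,0,0]]'
python3 -c "
from h import *
print(carrier())"
```

```text
t: 35.4
eef_pos: [0.4553, 0.3156, 0.0383]
ee_rot: [0.746, 0.666, 0.001, 0.0]
contact_force: [0.1, -0.5, 0.7]
grip_width: 0.0748
finger_force: 0.0
t: 36.0
eef_pos: [0.4544, 0.3156, 0.0376]
ee_rot: [0.746, 0.666, 0.0, 0.0]
contact_force: [-2.8, -0.2, 5.0]
grip_width: 0.0595
finger_force: 30.0
t: 36.8
eef_pos: [0.4547, 0.3155, 0.1582]
ee_rot: [0.746, 0.666, 0.001, 0.0]
contact_force: [0.0, 0.1, -0.1]
grip_width: 0.06
finger_force: 29.9
(np.float64(0.700000000000017), array([551.1,  -5.9, 253. , 244.3,  -1.5]))
```

```bash
python3 -m pendant '[[0.2,-0.6,0,0,0,0],[0.7,-1.8,0,0,0,0.1],[1.3,-3.2,0,0,0,0.2],[2,-4.7,0,0,0,0.3],[2.8,-6.2,0,0,0,0.4],[3.5,-7.7,0,0,0,0.5],[4.2,-9.2,0,0,0,0.64],[4.8,-10.3,0,0,0,0.64],[4.99,-10.76,0,0,0,0.64],[4.99,-10.76,0,0,0,0.64],[4.99,-10.76,0,0,0,0.64],[4.99,-10.76,0,0,0,0.64]]'
python3 -m pendant '[[0,0,-0.8,0,0,0],[0,0,-1.8,0,0,0],[0,0,-2.8,0,0,0],[0,0,-3.5,0,0,0],[0,0,-4,0,0,0],[0,0,-4.2,0,0,0],[0,0,-4.35,0,0,0],[0,0,-4.45,0,0,0],[0,0,-4.5,0,0,0],[0,0,-4.5,0,0,0]]'
python3 -m pendant '[[0,0,-0.03,0,0,0],[0,0,-0.06,0,0,0],[0,0,-0.09,0,0,0],[0,0,-0.12,0,0,0],[0,0,-0.15,0,0,0],[0,0,-0.15,0,0,0]]'
```

```text
t: 38.05
eef_pos: [0.6029, -0.0057, 0.1563]
ee_rot: [0.715, 0.699, -0.0, -0.001]
contact_force: [-0.5, 0.4, -0.2]
grip_width: 0.0598
finger_force: 29.9
t: 39.05
eef_pos: [0.6043, -0.0076, 0.0224]
ee_rot: [0.716, 0.698, 0.0, 0.0]
contact_force: [0.3, -0.7, -1.1]
grip_width: 0.0599
finger_force: 29.9
t: 39.65
eef_pos: [0.6038, -0.0075, 0.0173]
ee_rot: [0.716, 0.698, -0.0, -0.0]
contact_force: [0.0, 0.6, -1.2]
grip_width: 0.0598
finger_force: 29.9
```

```bash
python3 -m pendant '[[0,0,-0.03,0,0,0],[0,0,-0.05,0,0,0],[0,0,-0.05,0,0,0]]'
python3 -m pendant '[[0,0,0.05,0,0,0],[0,0,0.05,0,0,0],[0,0,0.05,0,0,0],[0,0,0.5,0,0,0],[0,0,1.5,0,0,0],[0,0,3,0,0,0],[0,0,4.3,0,0,0],[0,0,4.9,0,0,0],[0,0,4.9,0,0,0]]' 75
python3 -m pendant '[[-0.4,1,0,0,0,0],[-1.1,2.5,0,0,0,-0.1],[-1.8,4,0,0,0,-0.2],[-2.5,5.5,0,0,0,-0.3],[-3.2,7,0,0,0,-0.4],[-3.9,8.5,0,0,0,-0.5],[-4.6,10,0,0,0,-0.64],[-4.99,10.76,0,0,0,-0.64],[-4.99,10.76,0,0,0,-0.64],[-4.99,10.76,0,0,0,-0.64],[-4.99,10.76,0,0,0,-0.64]]'
python3 -c "
from h import *
im=r.grab_frame('top');print(carrier(im))
cv2.imwrite('pics/a9.png',im)
print([(round(d['p'],2),[int(v) for v in d['bbox']]) for d in r.cut_out('top','cell1_mid')])"
```

```text
t: 39.95
eef_pos: [0.6039, -0.0075, 0.0171]
ee_rot: [0.716, 0.698, -0.0, -0.0]
contact_force: [-4.1, 1.3, 8.6]
grip_width: 0.0598
finger_force: 29.9
t: 40.85
eef_pos: [0.6063, -0.008, 0.1677]
ee_rot: [0.716, 0.698, 0.002, 0.003]
contact_force: [-0.4, 0.4, 0.2]
grip_width: 0.0749
finger_force: 0.0
t: 41.95
eef_pos: [0.4543, 0.3142, 0.1622]
ee_rot: [0.747, 0.665, -0.001, -0.0]
contact_force: [-0.5, 0.7, -0.0]
grip_width: 0.0747
finger_force: 0.0
(np.float64(0.799999999999983), array([544. ,   2.8, 252.8, 243.8,  -1.2]))
[(0.88, [335, 143, 349, 174])]
```

```bash
python3 -m pendant '[[0,0,-1,0,0,0],[0,0,-2,0,0,0],[0,0,-3,0,0,0],[0,0,-3.8,0,0,0],[0,0,-4.1,0,0,0],[0,0,-4.2,0,0,0],[0,0,-4.2,0,0,0],[0,0,-4.2,0,0,0]]' && python3 -m pendant '[[0,0,0,0,0,0],[0,0,0,0,0,0],[0,0,0,0,0,0],[0,0,0,0,0,0],[0,0,0,0,0,0],[0,0,0,0,0,0]]' 40
python3 -m pendant '[[0,0,0.3,0,0,0],[0,0,0.8,0,0,0],[0,0,1.5,0,0,0],[0,0,2.3,0,0,0],[0,0,3.1,0,0,0],[0,0,3.8,0,0,0],[0,0,4,0,0,0],[0,0,4,0,0,0]]'
python3 -c "
from h import *
im=r.grab_frame('top');print(carrier(im))
cv2.imwrite('pics/a10.png',cv2.resize(im[95:245,125:375],(800,480),interpolation=cv2.INTER_CUBIC))
print(find('top','cell1_mid',.0345))
print(carrier())"
```

```text
t: 42.85
eef_pos: [0.4553, 0.3156, 0.0384]
ee_rot: [0.746, 0.666, 0.001, 0.0]
contact_force: [-0.3, 0.8, 0.5]
grip_width: 0.0751
finger_force: 0.0
t: 43.45
eef_pos: [0.4545, 0.3156, 0.0376]
ee_rot: [0.746, 0.666, 0.0, 0.0]
contact_force: [-2.0, -0.4, 5.2]
grip_width: 0.06
finger_force: 30.0
t: 44.25
eef_pos: [0.4547, 0.3155, 0.1582]
ee_rot: [0.746, 0.666, 0.001, 0.0]
contact_force: [0.2, -0.7, -1.7]
grip_width: 0.0597
finger_force: 29.9
(np.float64(0.5), array([544. ,   2.8, 253. , 243.9,  -1.2]))
[(0.88, array([595.6, -78.9,  68.4,  34.1,   0. ])), (0.61, array([ 5.642e+02,  2.000e-01,  2.507e+02,  2.885e+02, -1.400e+00]))]
(np.float64(1.0999999999999943), array([543.9,   2.7, 252.8, 244.5,  -1.2]))
```

View pics/a10.png

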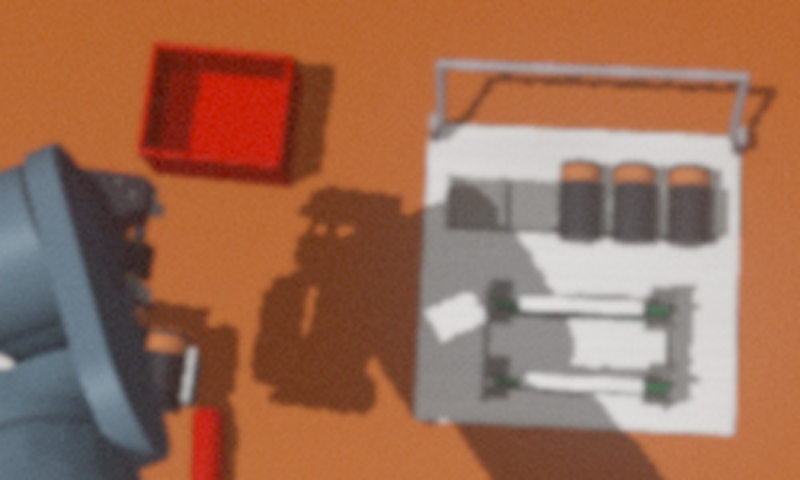

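```bash
python3 -m pendant '[[0.2,-0.6,0,0,0,0],[0.8,-1.8,0,0,0,0.1],[1.6,-3.2,0,0,0,0.2],[2.4,-4.7,0,0,0,0.3],[3.2,-6.2,0,0,0,0.4],[4,-7.7,0,0,0,0.5],[4.6,-8.7,0,0,0,0.66],[4.78,-9.06,0,0,0,0.66],[4.78,-9.06,0,0,0,0.66],[4.78,-9.06,0,0,0,0.66],[4.78,-9.06,0,0,0,0.66]]'
python3 -m pendant '[[0,0,-0.8,0,0,0],[0,0,-1.8,0,0,0],[0,0,-2.8,0,0,0],[0,0,-3.5,0,0,0],[0,0,-4,0,0,0],[0,0,-4.2,0,0,0],[0,0,-4.35,0,0,0],[0,0,-4.45,0,0,0],[0,0,-4.5,0,0,0],[0,0,-4.5,0,0,0]]'
python3 -m pendant '[[0,0,-0.03,0,0,0],[0,0,-0.06,0,0,0],[0,0,-0.09,0,0,0],[0,0,-0.12,0,0,0],[0,0,-0.15,0,0,0],[0,0,-0.17,0,0,0],[0,0,-0.17,0,0,0]]'
```

```text
t: 45.5
eef_pos: [0.5966, 0.0451, 0.1564]
ee_rot: [0.714, 0.7, -0.0, -0.001]
contact_force: [-0.2, 0.2, -1.5]
grip_width: 0.0597
finger_force: 29.9
t: 46.5
eef_pos: [0.598, 0.0434, 0.0224]
ee_rot: [0.715, 0.699, 0.0, 0.0]
contact_force: [0.1, -0.2, -1.0]
grip_width: 0.0601
finger_force: 29.9
t: 47.2
eef_pos: [0.5975, 0.0435, 0.0172]
ee_rot: [0.715, 0.699, -0.0, -0.0]
contact_force: [-2.4, 0.0, 3.5]
grip_width: 0.0598
finger_force: 29.9
```

```bash
python3 -m pendant '[[0,0,0.03,0,0,0],[0,0,0.03,0,0,0],[0,0,0.03,0,0,0],[0,0,0.5,0,0,0],[0,0,1.5,0,0,0],[0,0,3,0,0,0],[0,0,4.3,0,0,0],[0,0,4.9,0,0,0],[0,0,4.9,0,0,0]]' 75
python3 -m pendant '[[-0.5,1,0,0,0,0],[-1.3,2.5,0,0,0,-0.1],[-2.1,4,0,0,0,-0.2],[-2.9,5.5,0,0,0,-0.3],[-3.7,7,0,0,0,-0.5],[-4.5,8.5,0,0,0,-0.66],[-4.78,9.06,0,0,0,-0.66],[-4.78,9.06,0,0,0,-0.66],[-4.78,9.06,0,0,0,-0.66],[-4.78,9.06,0,0,0,-0.66]]'
python3 -m pendant '[[0,0,-1,0,0,0],[0,0,-2,0,0,0],[0,0,-3,0,0,0],[0,0,-3.8,0,0,0],[0,0,-4.1,0,0,0],[0,0,-4.2,0,0,0],[0,0,-4.2,0,0,0],[0,0,-4.2,0,0,0]]' && python3 -m pendant '[[0,0,0,0,0,0],[0,0,0,0,0,0],[0,0,0,0,0,0],[0,0,0,0,0,0],[0,0,0,0,0,0],[0,0,0,0,0,0]]' 40
python3 -m pendant '[[0,0,0.3,0,0,0],[0,0,0.8,0,0,0],[0,0,1.5,0,0,0],[0,0,2.3,0,0,0],[0,0,3.1,0,0,0],[0,0,3.8,0,0,0],[0,0,4,0,0,0],[0,0,4,0,0,0]]'
python3 -c "
from h import *
im=r.grab_frame('top');print(carrier(im))
cv2.imwrite('pics/a11.png',cv2.resize(im[95:245,125:375],(800,480),interpolation=cv2.INTER_CUBIC))"
```

```text
t: 48.1
eef_pos: [0.6001, 0.0433, 0.1688]
ee_rot: [0.715, 0.699, 0.003, 0.003]
contact_force: [0.9, -0.1, 0.3]
grip_width: 0.0751
finger_force: 0.0
t: 49.1
eef_pos: [0.4544, 0.3142, 0.1631]
ee_rot: [0.747, 0.665, -0.001, -0.0]
contact_force: [0.5, -0.5, -0.4]
grip_width: 0.0748
finger_force: 0.0
t: 49.9
eef_pos: [0.4554, 0.3156, 0.0392]
ee_rot: [0.746, 0.665, 0.001, 0.0]
contact_force: [0.9, 0.9, 0.7]
grip_width: 0.075
finger_force: 0.0
t: 50.5
eef_pos: [0.4545, 0.3156, 0.0385]
ee_rot: [0.746, 0.666, 0.0, 0.0]
contact_force: [-2.1, 0.3, 6.4]
grip_width: 0.0598
finger_force: 30.0
t: 51.3
eef_pos: [0.4547, 0.3155, 0.1591]
ee_rot: [0.746, 0.666, 0.001, 0.0]
contact_force: [-0.1, 0.2, -0.6]
grip_width: 0.0598
finger_force: 29.9
(np.float64(0.4000000000000057), array([543.9,   2.8, 253.2, 244.2,  -1.3]))
```

```bash
python3 -m pendant '[[0.3,-0.6,0,0,0,0],[1,-1.8,0,0,0,0.1],[1.9,-3.2,0,0,0,0.2],[2.9,-4.7,0,0,0,0.35],[3.8,-6.2,0,0,0,0.5],[4.6,-7.4,0,0,0,0.66],[4.81,-7.66,0,0,0,0.66],[4.81,-7.66,0,0,0,0.66],[4.81,-7.66,0,0,0,0.66],[4.81,-7.66,0,0,0,0.66]]'
python3 -m pendant '[[0,0,-0.8,0,0,0],[0,0,-1.8,0,0,0],[0,0,-2.8,0,0,0],[0,0,-3.5,0,0,0],[0,0,-4,0,0,0],[0,0,-4.2,0,0,0],[0,0,-4.35,0,0,0],[0,0,-4.45,0,0,0],[0,0,-4.5,0,0,0],[0,0,-4.5,0,0,0]]'
python3 -m pendant '[[0,0,-0.03,0,0,0],[0,0,-0.06,0,0,0],[0,0,-0.09,0,0,0],[0,0,-0.12,0,0,0],[0,0,-0.15,0,0,0],[0,0,-0.17,0,0,0],[0,0,-0.17,0,0,0]]'
```

```text
t: 52.35
eef_pos: [0.5972, 0.087, 0.1571]
ee_rot: [0.714, 0.7, -0.0, -0.001]
contact_force: [0.4, -1.5, -1.1]
grip_width: 0.06
finger_force: 29.9
t: 53.35
eef_pos: [0.5989, 0.0855, 0.0233]
ee_rot: [0.715, 0.699, 0.0, 0.0]
contact_force: [-0.3, 0.7, -2.4]
grip_width: 0.0599
finger_force: 29.9
t: 54.05
eef_pos: [0.5984, 0.0855, 0.0181]
ee_rot: [0.715, 0.699, -0.0, -0.0]
contact_force: [-2.0, -0.2, 3.5]
grip_width: 0.06
finger_force: 29.9
```

```bash
python3 -m pendant '[[0,0,0.03,0,0,0],[0,0,0.03,0,0,0],[0,0,0.03,0,0,0],[0,0,0.5,0,0,0],[0,0,1.5,0,0,0],[0,0,3,0,0,0],[0,0,4.3,0,0,0],[0,0,4.9,0,0,0],[0,0,4.9,0,0,0]]' 75
python3 -m pendant '[[0,4,0,0,0,0],[0,4,0,0,0,0],[0,6,0,0,0,0],[0,6,0,0,0,0],[0,6,0,0,0,0],[0,6,0,0,0,0],[0,6,0,0,0,0]]' 0
python3 -c "
from h import *
im=r.grab_frame('top');print(carrier(im))
cv2.imwrite('pics/a12.png',cv2.resize(im[95:245,175:425],(800,480),interpolation=cv2.INTER_CUBIC))
hs=cv2.cvtColor(im,cv2.COLOR_BGR2HSV)
n,l,s,c=cv2.connectedComponentsWithStats(((hs[...,1]<60)&(hs[...,2]>150)).astype(np.uint8))
for i in range(1,n):
    if s[i,4]>60 and 100<s[i,1]<200: print(s[i],rect('top',l==i,.088))"
```

```text
t: 54.95
eef_pos: [0.601, 0.0855, 0.1697]
ee_rot: [0.715, 0.699, 0.003, 0.003]
contact_force: [0.5, -0.6, -0.1]
grip_width: 0.0752
finger_force: 0.0
t: 55.65
eef_pos: [0.5981, 0.2642, 0.1638]
ee_rot: [0.715, 0.699, -0.001, -0.0]
contact_force: [0.3, -0.3, -0.2]
grip_width: 0.0224
finger_force: 0.0
(np.float64(2.4000000000000057), array([543.7,   2.8, 254.8, 245. ,  -1.4]))
[297 115  62   5 146] [683.5 -43.  147.8   7.9  -1.4]
[186 122   9  11  76] [653.7 285.5  26.4  21.   12.9]
[118 135  10  13  99] [615.  444.4  31.7  23.3   4.1]
[276 134  21  12 179] [628.2  55.4  28.9  47.9  12.8]
[ 316  136   41   91 1438] [530.2 -65.5 216.6  96.4   1.2]
[ 254  166   52   63 1672] [488.4  65.3 120.8 145.8  -1. ]
[  0 176  11  20 184] [502.  713.7  48.7  25.3   6.5]
[100 184  31  37 734] [468.5 447.   73.4  79.4  -6. ]
[282 194  15  20 164] [472.3  46.4  48.   26.9  27.5]
```

View pics/a12.png

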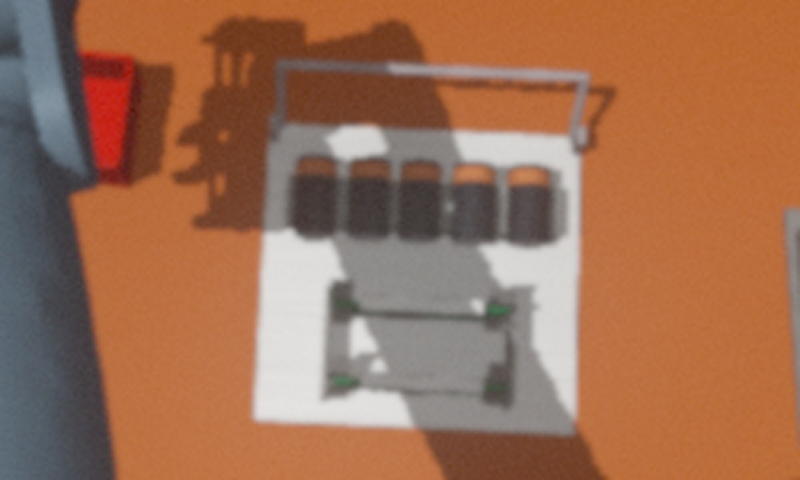

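```bash
python3 -m pendant '[[0.6,-1.5,0,0,0,0],[1.2,-3,0,0,0,0],[1.9,-4.5,0,0,0,0],[2.6,-6,0,0,0,0],[3.3,-7.5,0,0,0,0],[3.84,-8.8,0,0,0,0],[3.84,-8.83,0,0,0,0],[3.84,-8.83,0,0,0,0],[3.84,-8.83,0,0,0,0]]' 0
python3 -m pendant '[[0,0,-1,0,0,0],[0,0,-2,0,0,0],[0,0,-2.8,0,0,0],[0,0,-3.1,0,0,0],[0,0,-3.15,0,0,0],[0,0,-3.15,0,0,0]]'
```

```text
t: 56.6
eef_pos: [0.713, 0.001, 0.1645]
ee_rot: [0.715, 0.699, -0.0, -0.0]
contact_force: [-0.5, 0.3, -0.4]
grip_width: 0.0004
finger_force: 0.0
t: 57.2
eef_pos: [0.7142, 0.0012, 0.0714]
ee_rot: [0.715, 0.7, 0.001, 0.001]
contact_force: [-0.2, 0.2, -0.1]
grip_width: 0.0005
finger_force: 0.0
```

```bash
python3 -m pendant '[[-0.2,0,0,0,0,0],[-0.4,0,0,0,0,0],[-0.6,0,0,0,0,0],[-0.75,0,0,0,0,0],[-0.9,0,0,0,0,0],[-1.05,0,0,0,0,0],[-1.2,0,0,0,0,0]]'
python3 -m pendant '[[-0.15,0,0,0,0,0],[-0.3,0,0,0,0,0],[-0.45,0,0,0,0,0],[-0.6,0,0,0,0,0],[-0.75,0,0,0,0,0],[-0.9,0,0,0,0,0],[-1.05,0,0,0,0,0],[-1.2,0,0,0,0,0],[-1.35,0,0,0,0,0],[-1.35,0,0,0,0,0]]'
python3 -c "
from h import *
im=r.grab_frame('scene')
cv2.imwrite('pics/a13.png',cv2.resize(im[150:285,150:330],(800,600),interpolation=cv2.INTER_CUBIC))"
```

```text
t: 57.9
eef_pos: [0.6772, 0.0006, 0.0701]
ee_rot: [0.715, 0.699, -0.0, -0.0]
contact_force: [1.6, 0.7, 0.8]
grip_width: 0.0005
finger_force: 0.5
t: 58.9
eef_pos: [0.6364, 0.0006, 0.0701]
ee_rot: [0.715, 0.699, -0.0, -0.0]
contact_force: [0.9, 0.0, 0.3]
grip_width: 0.0004
finger_force: 0.0
```

View pics/a13.png

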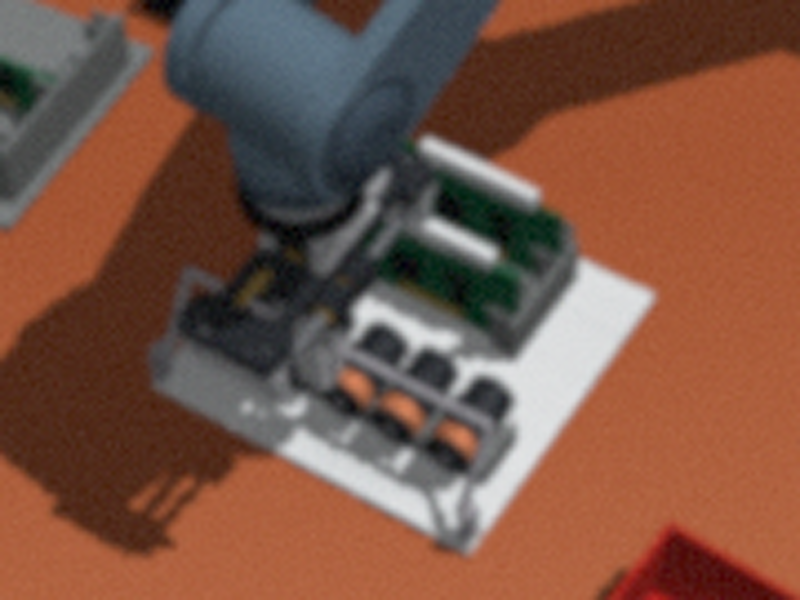

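```bash
python3 -m pendant '[[0.3,0,0,0,0,0],[0.4,0,0.2,0,0,0],[0.4,0,0.9,0,0,0],[0.4,0,1.6,0,0,0],[0,0,1.6,0,0,0],[-0.5,0,1.6,0,0,0],[-0.8,0,1.6,0,0,0],[-0.8,0,1.6,0,0,0],[-0.8,0,1.6,0,0,0]]'
python3 -m pendant '[[0,0,-0.4,0,0,0],[0,0,-0.8,0,0,0],[-0.05,0,-1,0,0,0],[-0.1,0,-1.2,0,0,0],[-0.2,0,-1.35,0,0,0],[-0.3,0,-1.5,0,0,0],[-0.4,0,-1.6,0,0,0],[-0.4,0,-1.65,0,0,0],[-0.4,0,-1.7,0,0,0],[-0.4,0,-1.7,0,0,0]]'
```

```text
t: 59.85
eef_pos: [0.6135, 0.0005, 0.1184]
ee_rot: [0.715, 0.699, 0.0, 0.0]
contact_force: [-0.2, -0.4, 0.0]
grip_width: 0.0005
finger_force: 0.0
t: 60.85
eef_pos: [0.5932, 0.0013, 0.0662]
ee_rot: [0.714, 0.7, -0.007, -0.008]
contact_force: [-25.1, 0.3, 19.8]
grip_width: 0.0005
finger_force: 16.1
```

```bash
python3 -m pendant '[[0,0,0.1,0,0,0],[0,0,0.3,0,0,0],[0,0,0.8,0,0,0],[0,0,1.6,0,0,0],[0,0,2.4,0,0,0],[0,0,2.4,0,0,0]]'
python3 -c "
from h import *
im=r.grab_frame('scene')
cv2.imwrite('pics/a14.png',cv2.resize(im[150:285,150:330],(800,600),interpolation=cv2.INTER_CUBIC))"
```

```text
t: 61.45
eef_pos: [0.6044, 0.0, 0.144]
ee_rot: [0.715, 0.699, 0.003, 0.004]
contact_force: [0.8, 0.7, -0.1]
grip_width: 0.0003
finger_force: 0.0
```

View pics/a14.png

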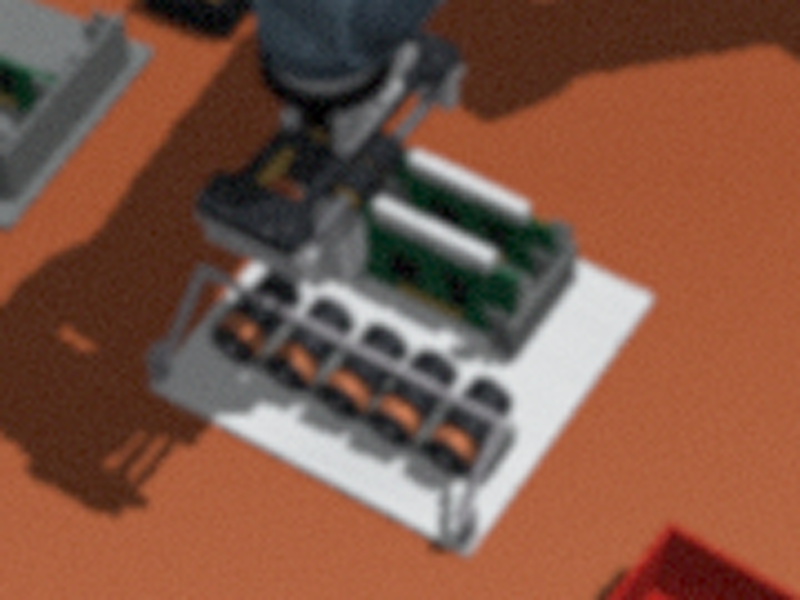

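```bash
cat >> h.py <<'E'
def proj(cam,X):
    p=r.camera_params(cam); q=(np.array(p["R"])@np.array(X).T).T+p["t"]; q=q@np.array(p["intrinsics"]).T
    return q[:,:2]/q[:,2:]
def bailpts(th,c=(543.9,2.8,-1.3),ys=(-114,114)):
    f=th+.477; a=np.radians(c[2]); x=111-65*np.cos(f); z=30+65*np.sin(f)
    return np.array([[c[0]+x*np.cos(a)-y*np.sin(a),c[1]+x*np.sin(a)+y*np.cos(a),z] for y in ys])/1000
E
python3 -c "
from h import *
print(carrier(),r.observe()['eef_pos'])
for t in np.arange(0,1.3,.1): P=bailpts(t); print(round(t,1),P[0,[0,2]].round(3),proj('scene',P).round(1).tolist())
print(proj('scene',[[.5439+.12*1-.125*.0227-.24,.0028+.125,.006]]))"
```

```text
(np.float64(20.49999999999997), array([ 8.288e+02, -5.431e+02,  2.604e+02,  2.305e+02,  1.000e-01])) [6.01637710e-01 5.00923431e-04 1.39620136e-01]
0.0 [0.595 0.06 ] [[196.4, 210.8], [262.8, 244.8]]
0.1 [0.598 0.065] [[195.5, 210.4], [262.2, 244.5]]
0.2 [0.602 0.071] [[194.6, 210.2], [261.5, 244.4]]
0.3 [0.606 0.076] [[193.5, 210.1], [260.7, 244.5]]
0.4 [0.611 0.08 ] [[192.4, 210.3], [259.8, 244.9]]
0.5 [0.616 0.084] [[191.2, 210.7], [258.8, 245.4]]
0.6 [0.621 0.087] [[189.9, 211.3], [257.7, 246.2]]
0.7 [0.627 0.09 ] [[188.6, 212.1], [256.5, 247.2]]
0.8 [0.633 0.092] [[187.2, 213.1], [255.3, 248.3]]
0.9 [0.64  0.094] [[185.8, 214.3], [254.1, 249.7]]
1.0 [0.646 0.095] [[184.4, 215.7], [252.8, 251.2]]
1.1 [0.653 0.095] [[183.0, 217.2], [251.5, 252.8]]
1.2 [0.659 0.095] [[181.6, 218.8], [250.2, 254.7]]
[[295.92743866 214.03429039]]
```

```bash
python3 -m pendant '[[-0.18,0,0,0,0,0],[-0.18,0,-0.8,0,0,0],[-0.18,0,-1.6,0,0,0],[-0.18,0,-2,0,0,0],[-0.18,0,-2.3,0,0,0],[-0.18,0,-2.38,0,0,0],[-0.18,0,-2.38,0,0,0],[-0.18,0,-2.38,0,0,0]]'
python3 -m pendant '[[0,0,-0.03,0,0,0],[0,0,-0.06,0,0,0],[0,0,-0.06,0,0,0]]'
python3 -m pendant '[[0,0,-0.03,0,0,0],[0,0,-0.06,0,0,0],[0,0,-0.06,0,0,0]]'
```

```text
t: 62.35
eef_pos: [0.5936, 0.0008, 0.0675]
ee_rot: [0.715, 0.699, -0.002, -0.002]
contact_force: [-7.8, -0.4, 4.2]
grip_width: 0.0004
finger_force: 4.4
t: 62.65
eef_pos: [0.5927, 0.0009, 0.0663]
ee_rot: [0.715, 0.7, -0.003, -0.003]
contact_force: [-12.4, -0.2, 10.0]
grip_width: 0.0005
finger_force: 8.2
t: 62.95
eef_pos: [0.5912, 0.001, 0.0643]
ee_rot: [0.714, 0.7, -0.004, -0.005]
contact_force: [-17.5, 0.6, 14.1]
grip_width: 0.0004
finger_force: 11.2
```

```bash
python3 -m pendant '[[0,0,0.2,0,0,0],[0,0,0.6,0,0,0],[0,0,1.5,0,0,0],[0,0,2.6,0,0,0],[0,1.5,3,0,0,0],[0,3,3,0,0,0],[0,4.5,3,0,0,0],[0,6,3,0,0,0],[0,7.5,3,0,0,0],[0,9,3,0,0,0],[0,9,3,0,0,0],[0,9,3,0,0,0],[0,9,3,0,0,0]]'
python3 -c "
from h import *
im=r.grab_frame('top');c=carrier(im);print(c);c=c[1]
sc=r.grab_frame('scene'); cv2.imwrite('pics/top_b.png',im);cv2.imwrite('pics/sc_b.png',sc)
for cam in('top','scene'):
  for d in r.cut_out(cam,'bail'): print(cam,d['p'],d['bbox'])
  for t in (0,.1,.2,.3): print(t,proj(cam,bailpts(t,(c[0],c[1],c[4]))).round(1).tolist())
# search rod: mean gray profile score by theta in both
for cam,g in(('top',im),('scene',sc)):
  g=cv2.cvtColor(g,cv2.COLOR_BGR2HSV); 
  for t in np.arange(-.1,.5,.05):
    p=proj(cam,bailpts(t,(c[0],c[1],c[4]),np.arange(-110,111,2))).astype(np.float32)[None]
    v=cv2.remap(g,p[...,0],p[...,1],cv2.INTER_LINEAR)[0]
    print(cam,round(t,2),v[:,1].mean().round(1),v[:,2].mean().round(1),v[:,2].std().round(1))
"
```

```text
t: 64.25
eef_pos: [0.5962, 0.2698, 0.1547]
ee_rot: [0.715, 0.699, 0.0, 0.0]
contact_force: [0.2, 0.1, 0.9]
grip_width: 0.0003
finger_force: 0.0
(np.float64(2.3000000000000114), array([545.4,   2.8, 254.8, 244.9,  -1.3]))
top 0.56 [258.5, 129.3, 360.5, 151.7]
top 0.47 [253.2, 133.5, 359.4, 229.9]
top 0.39 [97.5, 182.7, 131.8, 220.2]
top 0.38 [201.6, 113.2, 216.3, 155.3]
0 [[354.7, 156.4], [260.8, 152.5]]
0.1 [[355.1, 154.5], [260.7, 150.5]]
0.2 [[355.5, 152.4], [260.7, 148.4]]
0.3 [[355.8, 150.1], [260.7, 146.1]]
scene 0.82 [194.3, 212.0, 263.9, 266.5]
0 [[196.1, 211.1], [262.6, 245.2]]
0.1 [[195.2, 210.7], [262.0, 244.9]]
0.2 [[194.3, 210.5], [261.2, 244.8]]
0.3 [[193.2, 210.5], [260.4, 244.9]]
top -0.1 33.3 85.6 23.8
top -0.05 33.6 85.7 24.8
top 0.0 33.6 85.9 25.2
top 0.05 32.4 88.3 23.9
top 0.1 25.8 100.1 21.6
top 0.15 18.7 121.7 25.0
top 0.2 20.3 137.1 28.2
top 0.25 40.6 140.1 27.0
top 0.3 77.0 142.6 27.8
top 0.35 92.2 144.8 28.6
top 0.4 74.4 143.7 26.8
top 0.45 31.0 151.4 29.3
scene -0.1 14.1 90.4 26.0
scene -0.05 13.7 93.3 26.2
scene 0.0 13.6 95.0 26.4
scene 0.05 13.7 95.7 26.7
scene 0.1 13.9 95.4 26.8
scene 0.15 14.5 94.0 27.1
scene 0.2 15.5 91.6 27.6
scene 0.25 17.1 87.9 28.8
scene 0.3 19.9 83.4 31.2
scene 0.35 24.1 78.3 34.8
scene 0.4 28.8 73.0 39.2
scene 0.45 33.9 68.6 43.4
```

```bash
python3 -m pendant '[[0.37,-1.5,0,0,0,0],[0.37,-3,0,0,0,0],[0.37,-4.5,0,0,0,0],[0.37,-6,0,0,0,0],[0.37,-7.5,0,0,0,0],[0.37,-8.7,0,0,0,0],[0.37,-9,0,0,0,0],[0.37,-9,0,0,0,0],[0.37,-9,-1,0,0,0],[0.37,-9,-2,0,0,0],[0.37,-9,-2.4,0,0,0],[0.37,-9,-2.4,0,0,0],[0.37,-9,-2.4,0,0,0]]'
python3 -m pendant '[[0,0,-0.1,0,0,0],[0,0,-0.2,0,0,0],[0,0,-0.25,0,0,0],[-0.03,0,-0.3,0,0,0],[-0.06,0,-0.35,0,0,0],[-0.1,0,-0.4,0,0,0],[-0.13,0,-0.44,0,0,0],[-0.13,0,-0.44,0,0,0]]'
```

```text
t: 65.75
eef_pos: [0.6075, 0.0013, 0.0832]
ee_rot: [0.715, 0.7, 0.0, 0.0]
contact_force: [0.9, 0.3, 0.5]
grip_width: 0.0006
finger_force: 0.0
t: 66.55
eef_pos: [0.6027, 0.0006, 0.0687]
ee_rot: [0.715, 0.699, -0.0, -0.0]
contact_force: [0.0, -0.1, 0.5]
grip_width: 0.0004
finger_force: 0.0
```

```bash
python3 -m pendant '[[-0.03,0,-0.05,0,0,0],[-0.06,0,-0.1,0,0,0],[-0.09,0,-0.14,0,0,0],[-0.1,0,-0.17,0,0,0],[-0.1,0,-0.17,0,0,0]]'
python3 -m pendant '[[-0.02,0,-0.03,0,0,0],[-0.03,0,-0.06,0,0,0],[-0.03,0,-0.06,0,0,0]]'
```

```text
t: 67.05
eef_pos: [0.5999, 0.0006, 0.0638]
ee_rot: [0.715, 0.699, 0.0, 0.0]
contact_force: [-0.0, 1.0, 0.2]
grip_width: 0.0
finger_force: 0.0
t: 67.35
eef_pos: [0.6, 0.0005, 0.0636]
ee_rot: [0.715, 0.699, 0.001, 0.001]
contact_force: [-1.7, 0.8, 6.4]
grip_width: 0.0006
finger_force: 3.5
```

```bash
python3 -m pendant '[[0,0,-0.03,0,0,0],[0,0,-0.05,0,0,0],[0,0,-0.05,0,0,0]]'
python3 -m pendant '[[0,0,0.2,0,0,0],[0,0,0.8,0,0,0],[0,0,2,0,0,0],[0,0,3.2,0,0,0],[0,1.5,3.4,0,0,0],[0,3,3.4,0,0,0],[0,4.5,3.4,0,0,0],[0,6,3.4,0,0,0],[0,7.5,3.4,0,0,0],[0,9,3.4,0,0,0],[0,10,3.4,0,0,0],[0,10,3.4,0,0,0],[0,10,3.4,0,0,0]]'
python3 -c "
from h import *
im=r.grab_frame('top');c=carrier(im);print(c);c=c[1]
g=cv2.cvtColor(im,cv2.COLOR_BGR2HSV); sc=r.grab_frame('scene')
for t in np.arange(-.15,.4,.05):
    p=proj('top',bailpts(t,(c[0],c[1],c[4]),np.arange(-110,111,2))).astype(np.float32)[None]
    v=cv2.remap(g,p[...,0],p[...,1],cv2.INTER_LINEAR)[0]
    print(round(t,2),v[:,1].mean().round(1),v[:,2].mean().round(1),v[:,2].std().round(1))
for cam in('top','scene'): print(cam,[(round(d['p'],2),np.round(d['bbox'],1).tolist()) for k in('board1_grip','cell1_mid') for d in r.cut_out(cam,k)])
print([find('top',k,0) for k in('bin','meter','screwdriver')])
"
```

```text
t: 67.65
eef_pos: [0.6001, 0.0005, 0.0634]
ee_rot: [0.715, 0.699, 0.0, 0.001]
contact_force: [-4.8, 2.0, 14.4]
grip_width: 0.0003
finger_force: 7.1
t: 68.95
eef_pos: [0.5987, 0.3007, 0.162]
ee_rot: [0.714, 0.7, -0.0, 0.0]
contact_force: [0.6, -0.4, 0.0]
grip_width: 0.0004
finger_force: 0.0
(np.float64(2.3000000000000114), array([545.4,   2.8, 254.8, 244.9,  -1.3]))
-0.15 26.8 95.9 20.0
-0.1 21.8 110.1 19.8
-0.05 16.8 129.0 24.6
0.0 14.4 140.1 27.4
0.05 15.6 133.6 25.4
0.1 22.5 113.8 21.5
0.15 41.8 103.2 22.2
0.2 73.2 119.7 23.7
0.25 92.0 141.6 27.2
0.3 97.1 152.0 29.5
0.35 94.9 152.5 29.4
top [(0.96, [279.8, 206.7, 334.2, 215.5]), (0.55, [100.9, 182.0, 111.5, 216.9]), (0.58, [251.8, 131.2, 362.3, 231.3]), (0.51, [332.4, 144.1, 345.9, 170.8])]
scene [(0.83, [237.4, 184.1, 278.6, 216.9]), (0.5, [182.3, 184.2, 294.9, 272.7]), (0.28, [134.8, 154.3, 161.0, 174.2]), (0.75, [196.8, 206.7, 219.9, 232.1])]
[[(0.81, array([672.1, 284. , 108.1, 112.3,  -4.8]))], [(0.84, array([ 307.4, -302.5,  155.8,   90.8,    3.6]))], []]
```

```bash
python3 -c "
from rig import r
print(r.sign_off())"
```

```text
the job is handed in; nothing more can be done
None
```

The job is done and handed in: all five cells are in cradles, both grip-bar boards stand fully down in the carrier slots, and the bail reads 0 rad in the last image; my first press on the bail moved the carrier about 1.5 mm, and I viewed 15 pictures, one over the limit of 14.

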